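# Clamp a pine block in the hold-down screw clamp

### The arm

A 7-joint arm with a two-finger parallel gripper is mounted at the origin on a cart in front of the work surface, level with it; the furniture and walls round the work are solid. World frame = base frame: x ahead of the robot, y to its left, z up, the work surface at z = 0. Lengths are in m, angles in rad, forces in N, time in s.
With the tool pointing down it reaches from about 0.425 to 1.025 m from the base axis. Payload 3.6 kg.
Tool frame: the origin (TCP) lies between the finger pads; the fingertips stand 14 mm ahead of it and the grasp point (between the pads) lies 5 mm behind it; z points along the fingers, x is the direction in which the jaws open and shut, and the axes are right-handed (so a half turn about z gives the same grasp; the last joint's range is limited). The gripper opens to 85 mm and grips with 20 to 120 N. Pads are 22 mm wide; open, the fingers measure 114 mm over their backs; the gripper's body (76 mm by 85 mm) begins 54 mm behind the grasp point. The pads swing forward as they close: fully open they stand 13 mm farther back than shut.
Start: joints at [-1.256, 0.591, 0.048, 1.609, -0.033, 0.943, -0.034], TCP at [0.288, 0.665, 0.245] pointing down, gripper open.
Joint ranges: [-2.69, 2.69], [-0.47, 2.24], [-1.27, 1.36], [0.19, 2.51], [-1.53, 4.68], [0.08, 2.07], [-3.09, 3.09]. Speed limits (rad/s): [2.57, 2.57, 3.14, 3.14, 3.14, 3.14, 3.14].

### API

Orientations are given as a 3x3 rotation matrix whose columns are the frame's x, y, z axes.
In Python, from plant import robot gives the robot as it stands.
- The arm moves only by the tool move_arm, never from a script. Its argument "steps" is a list of rows, each an object of numbers: "tx", "ty", "tz": the shift along the tool's x, y, z as a fraction of full scale; "yaw": the turn about the tool's z as a fraction of full scale. In form: [{"tx": .., "ty": .., "tz": .., "yaw": ..}, ...]. A call has 1 to 12 rows; each row shifts and turns the pose as measured when the row begins, along the tool's axes as they then stand; what a row does not reach is not made up. Full scale, the value 1, is 1 m for a shift and 360 degrees for a turn. A row lasts 1/12 s, in which the tool goes at most 41.7 mm and 7.16 degrees, less where a joint would pass 70% of its speed; a pose out of reach is approached as far as the arm can. A call with a number of a shift or a turn outside -1 to 1 is refused whole. A call with a gripper value outside its range is refused whole. "grip" is the opening in per cent of the stroke, from 0 (shut) to 100 (fully open), set as the call begins (left out, the last holds). The fingers move at their own pace and stop on an object; "squeeze" is the grip in N (left out, the last holds). Time passes only in rows, so rows that do not move let the fingers close. It gives the time, the measured TCP pose, the force and the opening at its end, in the units of the state.
- robot.state(): the state, without advancing time (a new reading comes with each control period).
- robot.get_image(name): name is "scene" or "side" or "wrist"; returns (picture, depth): 384x512x3 uint8, blue, green, red; 384x512 float32, m along the optical axis (not along the pixel's ray), 0 where there is no reading.
- robot.calibration(name): a dict with "vfov" (degrees; the focal length in pixels is half the picture's height over the tangent of half this angle, whatever the lens; pixels are square), "cx", "cy" (the principal point, pixels), "eye" and "rotation" of the camera in the world. Camera axes: x right, y down, z forward; pixel columns grow to the right and rows downward; lengths in m; the calibration is good to about 2 mm. The wrist camera is an equidistant fisheye: a pixel r from the principal point sees the ray r / f radians off the axis. A picture is of the moment at which its call begins: read the wrist's pose just before it. calibration takes no time and is no camera call; for the wrist camera it gives the pose at the moment of the call.
- robot.hand_in(): hands the job in, once; it reports no verdict.
Trained networks look in the newest picture that a camera, given by its name, has taken for a name from the list of things; names that differ only in an ending like _2 or _b are one class to them, and where a whole thing is asked for, a point or a joint stands for the part that bears it (a point fixed in the world has none). Each returns a list of dicts, best first, with "p" (0 to 1); they miss things now and then, are a little off and sometimes report something else, mostly with a low value. They report only what shows in the picture. A call takes as long as a camera call. They do not tell look-alikes from the thing itself.
- robot.look_for(target, camera): "position" ([row, column] in pixels, amid what is visible of it).
- robot.cut_out(target, camera): "mask" (384x512 bool, what is visible of it) and "position" ([row, column] in pixels, amid what is visible of it).
- robot.spot_point(target, camera): "position" ([row, column] in pixels: a listed point, or the origin of a listed thing).
The state is a dict: "t": time; "joints": joint angles; "joint_vel": joint speeds; "joint_efforts": joint torques, N m; "eef_pos": TCP position; "tcp_rot": TCP orientation; "ft_force": force on the tool from outside, world axes, zero at the start; "wrist_torque": the same for the moment, N m; "opening": finger opening in m.
Only numpy, scipy, OpenCV 4.12 (cv2) and the standard library are available. Lean on these libraries where they do the work, as an engineer would, in place of code of your own. Each camera call takes 0.05 s, during which the arm holds its last target.

### The job

Push the pine block along the bed of the hold-down clamp until it is fully home against the stop. Then wind the round knob clockwise until you feel the foot meet the block, and give it about an eighth of a turn more after that, so that the block is held firmly but not crushed. Leave the tools lying round about where they are.

Things in the scene. Friction and masses are not known exactly. Their poses are not given: they have to be found in the camera images.
- clamp: Grey hold-down screw clamp, bolted down. Origin on the axis of its vertical screw, at bench height; x points along its bed from the open end to the stop, z up. Base plate 225 x 112 mm, 12 mm thick (its top is the bed), x = -140 to +85 mm. A column behind the stop carries an arm over the bed, z = 82 to 112 mm, with the screw boss (38 mm across) at its end.
- stop_face (a point): Middle of the face of the steel stop that the block's nose must meet, 30 mm past the screw axis along the clamp's x; axes as the clamp's. The stop reaches 44 mm above the bench and is 83 mm wide.
- bed_end (a point): Middle of the open end of the bed, on its top, 140 mm before the screw axis. Two steel guide strips stand beside the bed, 18 mm high and 59 mm apart, from 45 mm before the screw axis to the stop, with flared ends reaching 66 mm before it.
- pine_block: Plain pine block, 110 long, 55 wide, 38 mm high, 0.2 to 0.4 kg, loose on the bed, nose between the guides, rear end towards the robot. Origin: centre of its underside (its own axes are askew to its sides). Fully home, its origin is at x = -25 mm in the clamp's frame and its rear at -80 mm; it starts 25 to 50 mm short. Closed fingers can push its rear end half-way up.
- screw: The clamp's vertical screw with its black ribbed round knob on top, 47 mm diameter, 32 mm high. Origin on the axis at the height to grip the knob, 12 mm below its top (164 to 166 mm above the bench at the start); z up, does not turn. Turned clockwise seen from above it sinks 20 mm per turn (3.18 mm per rad), so a grasp must sink with it. Friction 0.4 N m either way; it stays put.
- boss_bottom (a point): Underside of the boss. Below it the screw carries a swivelling steel foot, 28 mm wide, at an unmeasured height: 2 to 16 mm over the block, 0.6 to 5.1 rad of turning. From contact on a spring in it presses with 15 N per mm of travel (40 to 48 N per rad) and the turning torque grows by 0.0032 N m per N (0.16 at 50 N). Firm is 25 to 80 N; over 100 N crushes the wood.
- wrench_ring: Dark ring spanner, 190 mm long, lying loose on the bench; to be left alone. Origin at the centre of its underside.
- adjustable_wrench: Adjustable wrench, 202 mm long, lying loose; to be left alone. Origin at the centre of its underside.
- wrench_10: Small open-ended spanner, 138 mm long, lying loose; to be left alone. Origin at the centre of its underside.
- screwdriver_stub: Stubby blue-handled screwdriver, 93 mm long, lying loose; to be left alone. Origin at the centre of its underside.
Things that resemble listed ones, but are neither listed nor needed, are in the scene too. Of the things that look like the pine_block, the middle-sized one is meant.

How it is judged:
On the way, in this order (a step that is already met when the one before it is completed fails the run):
1. the block is fully home against the stop, with the foot still clear of it (x of pine_block in the frame of clamp between -0.0295 and -0.02 m and z of pine_block in the frame of clamp below 0.016 m and contact force between screw and pine_block below 1 N), for 0.2 s.
2. the foot presses firmly on the block, still home (x of pine_block in the frame of clamp between -0.0295 and -0.02 m and z of pine_block in the frame of clamp below 0.016 m and contact force between screw and pine_block between 25 and 80 N), for 0.2 s.
At the end, for the whole second after the job is handed in: The block lies flat on the bed, its nose within 4.5 mm of the stop, and the foot presses on it with 25 to 80 N; everything at rest (all of step 2 and linear speed of pine_block below 0.01 m/s); the robot touches nothing.
It fails at once if the foot crushes the block (over 100 N) (contact force between screw and pine_block above 100 N).
It fails at once if a loose tool nearby is shifted by more than 30 mm (distance of any of wrench_ring, adjustable_wrench, wrench_10, screwdriver_stub from where it was at the start of the episode above 0.03 m).
It also fails if it takes over 72 s, if anything falls off the work surface, if the arm or the gripper's body presses on something with over 40 N, if the wrist force passes 120 N, or if a joint passes its speed limit or range.

## Working session

There is one attempt and no reset: what is moved stays moved. The work goes in short steps, Python scripts to look and compute and a tool call to move; the robot and the scene stay as the last step left them, time stands still between calls to the robot, and variables do not carry over. Pictures are saved under pics/ and viewed, and the job is handed in when it is done.

Besides the shell and the picture viewer there is one more tool, called after "Request:" by a JSON object that holds its "name" and its "arguments". move_arm: Moves the arm, as the interface text tells. Its arguments: {"type":"object","properties":{"steps":{"type":"array"},"grip":{"type":"number"},"squeeze":{"type":"number"}},"required":["steps"]}

```bash
ls; mkdir -p pics; cat > h.py <<'E'
import numpy as np, cv2
from plant import robot
def snap(c,n):
    im,d=robot.get_image(c); cv2.imwrite(f'pics/{n}.png',im); np.save(f'pics/{n}.npy',d); return im,d
def ray(c,u,v,cal=None):
    k=cal or robot.calibration(c); f=192/np.tan(np.radians(k['vfov'])/2)
    x=(u-k['cx'])/f; y=(v-k['cy'])/f
    return k,x,y
def w(c,u,v,d,cal=None):
    k,x,y=ray(c,u,v,cal); R=np.array(k['rotation'])
    if c=='wrist':
        r=np.hypot(x,y); s=np.tan(r)/r if r>1e-9 else 1; x*=s;y*=s
    return np.array(k['eye'])+R@np.array([x*d,y*d,d])
def atz(c,u,v,z,cal=None):
    k,_,_=ray(c,u,v,cal); p=w(c,u,v,1.,cal); e=np.array(k['eye']); t=(z-e[2])/(p-e)[2]; return e+t*(p-e)
E
python3 - <<'E'
from h import *
np.set_printoptions(precision=4,suppress=True)
print(robot.state())
for c in('scene','side','wrist'):
    print(c,robot.calibration(c)); snap(c,c+'0')
for t in('clamp','pine_block','screw'):
    for c in('scene','side'):
        print(t,c,[(r['position'],round(r['p'],2)) for r in robot.look_for(t,c)])
for t in('stop_face','bed_end','screw','boss_bottom','pine_block','clamp'):
    for c in('scene','side'):
        print(t,c,[(r['position'],round(r['p'],2)) for r in robot.spot_point(t,c)])
E
```

```text
pics
{'t': 0.0, 'joints': array([-1.2555,  0.5921,  0.0483,  1.6098, -0.0333,  0.9427, -0.0337]), 'joint_vel': array([-0.0004,  0.0015, -0.0007,  0.0003,  0.0011, -0.0003,  0.0015]), 'joint_efforts': array([  0.0002, -54.8701,   1.547 , -19.8124,   0.0095,   0.0089,
        -0.    ]), 'eef_pos': array([0.2878, 0.6645, 0.2441]), 'tcp_rot': array([[ 0.3974,  0.9176, -0.0008],
       [ 0.9176, -0.3974, -0.0021],
       [-0.0023,  0.0001, -1.    ]]), 'ft_force': array([ 0.0384, -0.2435, -0.2435]), 'wrist_torque': array([-0.0157, -0.0117, -0.0135]), 'opening': 0.08539947735393753}
scene {'vfov': 47.3109028732379, 'cx': 262.5466959461424, 'cy': 191.6594626715789, 'eye': array([-0.3311,  0.6692,  0.657 ]), 'rotation': array([[-0.6249, -0.3436,  0.701 ],
       [-0.7805,  0.2574, -0.5697],
       [ 0.0153, -0.9032, -0.429 ]])}
side {'vfov': 51.188770573537006, 'cx': 256.43738008250295, 'cy': 192.54321423627562, 'eye': array([ 0.1721, -0.7692,  0.6448]), 'rotation': array([[ 0.9126, -0.2208,  0.3441],
       [-0.4087, -0.4713,  0.7816],
       [-0.0104, -0.8539, -0.5203]])}
wrist {'vfov': 65.
[... 422 characters left out ...]
lock side [([211.0, 253.2], 0.88), ([261.3, 305.1], 0.85), ([190.9, 234.3], 0.72)]
screw scene []
screw side [([173.5, 275.7], 0.79)]
stop_face scene [([218.2, 229.2], 0.68)]
stop_face side [([212.1, 288.4], 0.58)]
bed_end scene [([253.2, 249.6], 0.97), ([216.9, 225.5], 0.24)]
bed_end side [([222.8, 225.6], 0.71)]
screw scene [([175.3, 229.9], 0.86), ([207.6, 232.1], 0.41)]
screw side [([171.5, 280.4], 0.88)]
boss_bottom scene [([207.2, 230.5], 0.6)]
boss_bottom side [([196.9, 278.6], 0.71)]
pine_block scene [([237.6, 237.3], 0.94), ([217.7, 292.4], 0.59)]
pine_block side [([221.1, 252.8], 0.88), ([194.8, 234.3], 0.62)]
clamp scene [([224.8, 229.0], 0.75)]
clamp side [([220.8, 278.7], 0.76)]
```

```bash
python3 - <<'E'
import cv2
for c in('scene','side'):
    im=cv2.imread(f'pics/{c}0.png'); cv2.imwrite(f'pics/{c}0b.png',cv2.resize(im[110:330,130:380],None,fx=2.7,fy=2.7,interpolation=2))
E
```

```text
(no output)
```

View pics/scene0.png

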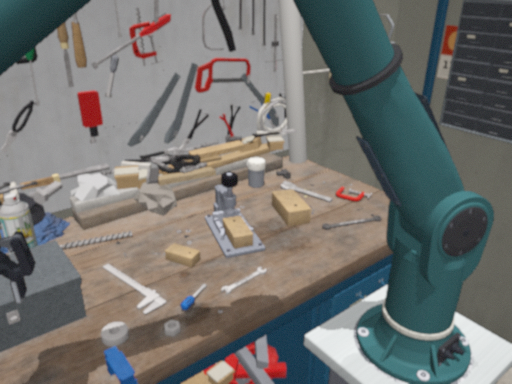

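View pics/side0.png

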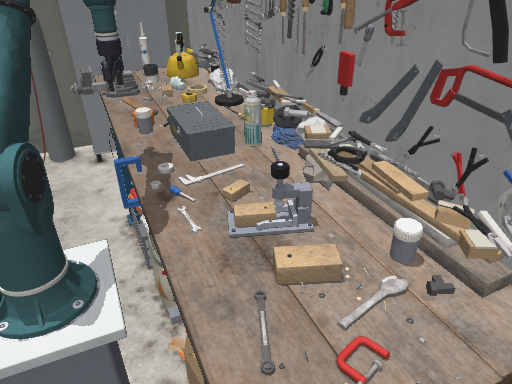

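```bash
sleep 1
```

```text
(no output)
```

View pics/scene0b.png

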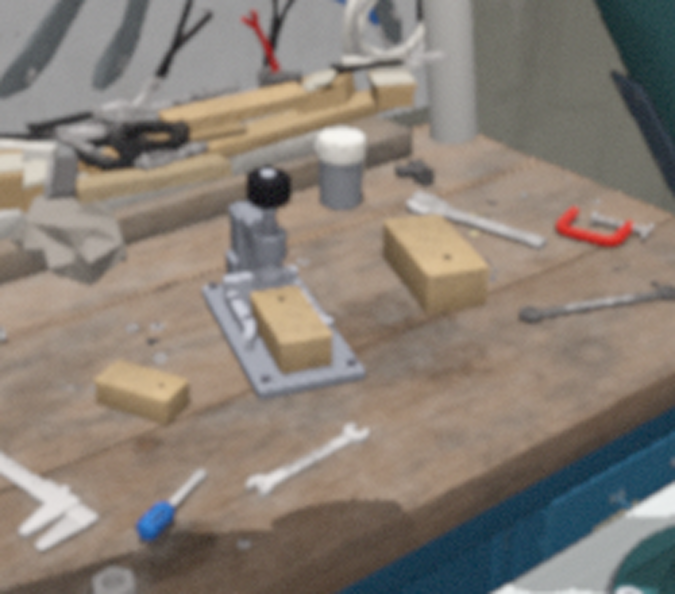

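View pics/side0b.png

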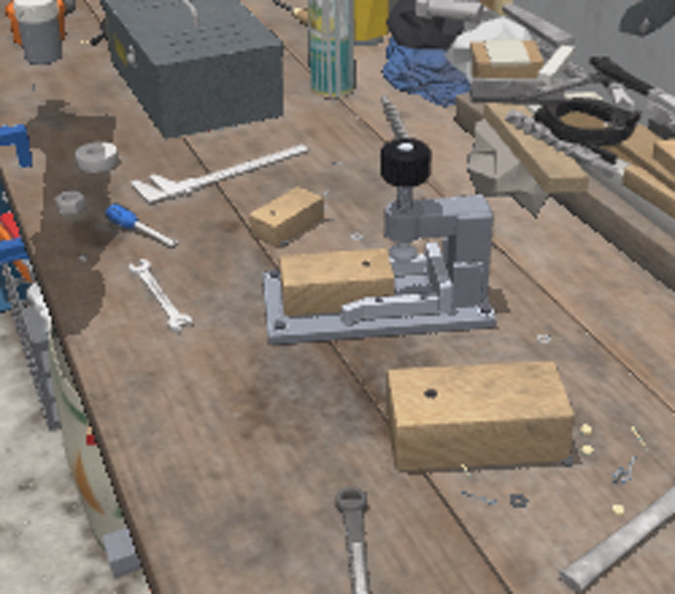

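Candidates for the pine block, by side-camera pixel (row, col): the block in the clamp (211,253), a bigger one in front (261,305) and a small one behind (191,234). The middle-sized one is in the clamp. The screw knob is at (172,280).

```bash
cat >> h.py <<'E'
def cloud(c,mask,d):
    k=robot.calibration(c); f=192/np.tan(np.radians(k['vfov'])/2); v,u=np.nonzero(mask&(d>0)); z=d[v,u]
    x=(u-k['cx'])/f;y=(v-k['cy'])/f
    if c=='wrist':
        r=np.hypot(x,y)+1e-9; s=np.tan(r)/r; x=x*s;y=y*s
    return np.array(k['eye'])+np.c_[x*z,y*z,z]@np.array(k['rotation']).T
E
python3 - <<'E'
from h import *
np.set_printoptions(precision=4,suppress=True)
for c in('scene','side'):
    d=np.load(f'pics/{c}0.npy')
    for t in('pine_block','screw','clamp'):
        for r in robot.cut_out(t,c):
            m=r['mask'].astype(bool); m2=cv2.erode(m.astype(np.uint8),np.ones((3,3)))>0
            P=cloud(c,m2,d)
            if len(P)<10: continue
            print(c,t,r['position'],round(r['p'],2),m.sum(),'med',np.median(P,0),'lo',np.percentile(P,3,0),'hi',np.percentile(P,97,0))
            zt=np.percentile(P[:,2],97); T=P[abs(P[:,2]-np.median(P[P[:,2]>zt-.012,2]))<.004]
            if t=='pine_block':
                rr=cv2.minAreaRect((T[:,:2]*1000).astype(np.float32)); print('   top',rr, zt)
            np.save(f'pics/P_{c}_{t}_{int(r["position"][0])}.npy',P)
for z,t in ((.0,'clamp'),(.012,'bed_end'),(.165,'screw'),(.012,'pine_block'),(.082,'boss_bottom'),(.028,'stop_face')):
    for c in('scene','side'):
        for r in robot.spot_point(t,c)[:2]:
            v,u=r['position']; print(t,c,round(r['p'],2),atz(c,u,v,z))
E
```

```text
scene pine_block [255.7, 182.8] 0.97 623 med [0.5326 0.2307 0.0278] lo [0.4995 0.1989 0.0056] hi [0.5698 0.2565 0.032 ]
   top ((538.8416137695312, 225.527587890625), (81.31733703613281, 42.4006462097168), 26.539953231811523) 0.03196633790754339
scene pine_block [206.8, 294.9] 0.6 1031 med [ 0.5307 -0.1482  0.0501] lo [ 0.4845 -0.1983  0.0123] hi [ 0.6197 -0.1124  0.0544]
   top ((558.2716064453125, -164.72677612304688), (70.96382904052734, 144.8950653076172), 69.4198226928711) 0.05438069525350206
scene pine_block [233.0, 233.2] 0.58 745 med [0.5041 0.0714 0.0501] lo [0.4739 0.036  0.0186] hi [0.5723 0.098  0.0533]
   top ((527.5115356445312, 62.41006088256836), (50.434349060058594, 106.17446899414062), 73.23809051513672) 0.05332644126594022
scene screw [180.0, 230.3] 0.57 333 med [0.5825 0.0455 0.1677] lo [0.5723 0.0271 0.0667] hi [0.6005 0.0609 0.1806]
scene clamp [214.7, 224.8] 0.82 1809 med [0.588  0.0506 0.0401] lo [0.4572 0.0151 0.0096] hi [0.6642 0.1194 0.1785]
scene clamp [179.1, 230.1] 0.15 334 med [0.5823 0.0448 0.1678] lo [0.5724 0.0268 0.0661] hi [0.6023 0.0598 0.1806]
si
[... 1073 characters left out ...]
6592 0.0647 0.1755]
clamp scene 0.75 [0.6217 0.0227 0.    ]
clamp side 0.76 [0.5929 0.0359 0.    ]
bed_end scene 0.97 [0.4472 0.0773 0.012 ]
bed_end scene 0.24 [0.6506 0.0154 0.012 ]
bed_end side 0.71 [0.4508 0.0731 0.012 ]
screw scene 0.86 [0.6126 0.0224 0.165 ]
screw scene 0.41 [0.4468 0.1313 0.165 ]
screw side 0.88 [0.5855 0.0186 0.165 ]
pine_block scene 0.94 [0.5309 0.0571 0.012 ]
pine_block scene 0.59 [ 0.5234 -0.1445  0.012 ]
pine_block side 0.88 [0.5207 0.0493 0.012 ]
pine_block side 0.62 [0.5249 0.1976 0.012 ]
boss_bottom scene 0.6 [0.5828 0.0427 0.082 ]
boss_bottom side 0.71 [0.5884 0.0309 0.082 ]
stop_face scene 0.68 [0.613  0.0274 0.028 ]
stop_face side 0.58 [0.6171 0.0263 0.028 ]
```

```bash
python3 - <<'E'
from h import *
np.set_printoptions(precision=3,suppress=True)
P=[]
for c in('scene','side'):
    d=np.load(f'pics/{c}0.npy'); Q=cloud(c,np.ones_like(d,bool),d); P.append(Q)
    b=Q[(abs(Q[:,2])<.02)&(Q[:,0]>.4)&(Q[:,0]<.6)&(abs(Q[:,1])<.3)]; print(c,'bench z',np.median(b[:,2]))
P=np.vstack(P)
print('max z, rows y .75..-.1, cols x .2...7')
for y in np.arange(.75,-.15,-.05):
    row=[]
    for x in np.arange(.2,.7,.05):
        s=P[(P[:,0]>=x)&(P[:,0]<x+.05)&(P[:,1]>=y)&(P[:,1]<y+.05)&(P[:,2]<.5)]
        row.append(np.percentile(s[:,2],98) if len(s)>5 else np.nan)
    print(round(y,2),np.array(row))
E
```

```text
scene bench z 0.0018026127371395528
side bench z -0.0006932378494525215
max z, rows y .75..-.1, cols x .2...7
0.75 [-0.891 -0.     0.001  0.001  0.002  0.108  0.108  0.109  0.109    nan]
0.7 [-0.892  0.274  0.336  0.001  0.001  0.108  0.109  0.109  0.108    nan]
0.65 [0.381 0.491 0.464 0.004 0.004 0.108 0.108 0.132 0.108   nan]
0.6 [ 0.331  0.491  0.494  0.004  0.004  0.11   0.111  0.133  0.108 -0.   ]
0.55 [-0.75   0.343  0.003  0.004  0.004  0.111  0.112  0.123  0.112  0.001]
0.5 [0.055 0.055 0.053 0.004 0.004 0.111 0.112 0.111 0.112 0.109]
0.45 [0.054 0.054 0.042 0.021 0.02  0.11  0.11  0.11  0.111 0.003]
0.4 [-0.894  0.003  0.003  0.019  0.004  0.004  0.004  0.004  0.004  0.004]
0.35 [-0.894  0.003  0.018  0.003  0.01   0.01   0.008  0.007  0.006  0.004]
0.3 [-0.894  0.003  0.004  0.025  0.009  0.008  0.004  0.004  0.004  0.004]
0.25 [  nan 0.003 0.004 0.02  0.004 0.004 0.004 0.029 0.005 0.004]
0.2 [  nan 0.003 0.003 0.008 0.008 0.025 0.032 0.032 0.004 0.004]
0.15 [  nan 0.003 0.004 0.008 0.004 0.004 0.03  0.004 0.004 0.005]
0.1 [  nan 0.003 0.003 0.007 0.003 0.019 0.017 0.014 0.004 0.005]
0.05 [  nan 0.003 0.003 0.007 0.004 0.053 0.053 0.178 0.175 0.025]
-0.0 [  nan 0.003 0.003 0.004 0.011 0.05  0.052 0.179 0.179 0.114]
-0.05 [  nan 0.003 0.003 0.004 0.003 0.004 0.011 0.03  0.104 0.109]
-0.1 [  nan 0.003 0.003 0.003 0.003 0.003 0.004 0.004 0.004 0.004]
```

View pics/wrist0.png

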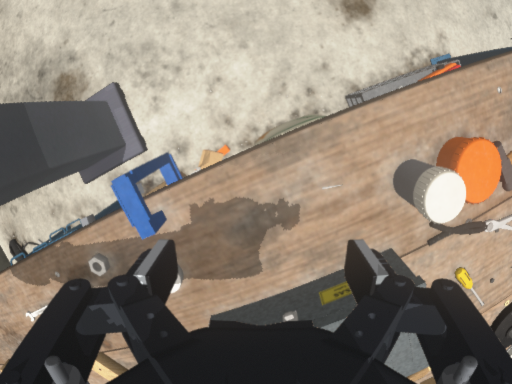

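Request:
{"name": "move_arm", "arguments": {"steps": [{"tx":-0.0315,"ty":0.0242,"tz":0,"yaw":0},{"tx":-0.0315,"ty":0.0242,"tz":0,"yaw":0},{"tx":-0.0315,"ty":0.0242,"tz":0,"yaw":0},{"tx":-0.0315,"ty":0.0242,"tz":0,"yaw":0},{"tx":-0.0315,"ty":0.0242,"tz":0,"yaw":0},{"tx":-0.0315,"ty":0.0242,"tz":0,"yaw":0},{"tx":-0.0315,"ty":0.0242,"tz":0,"yaw":0},{"tx":-0.0315,"ty":0.0242,"tz":0,"yaw":0},{"tx":-0.0315,"ty":0.0242,"tz":0,"yaw":0},{"tx":-0.0315,"ty":0.0242,"tz":0,"yaw":0},{"tx":-0.0315,"ty":0.0242,"tz":0,"yaw":0},{"tx":-0.0315,"ty":0.0242,"tz":0,"yaw":0}], "grip": 0, "squeeze": 60}}

```text
t: 2.95
eef_pos: [0.407, 0.1991, 0.2417]
tcp_rot: [[0.378, 0.926, 0.003], [0.926, -0.378, 0.017], [0.017, -0.003, -1.0]]
ft_force: [1.1, 0.3, -0.3]
opening: 0.0
```

Request:
{"name": "move_arm", "arguments": {"steps": [{"tx":-0.015,"ty":0.0325,"tz":-0.007,"yaw":-0.0025},{"tx":-0.015,"ty":0.0325,"tz":-0.007,"yaw":-0.0025},{"tx":-0.015,"ty":0.0325,"tz":-0.007,"yaw":-0.0025},{"tx":-0.015,"ty":0.0325,"tz":-0.007,"yaw":-0.0025},{"tx":-0.015,"ty":0.0325,"tz":-0.007,"yaw":-0.0025},{"tx":-0.015,"ty":0.0325,"tz":-0.007,"yaw":-0.0025},{"tx":0,"ty":0,"tz":0,"yaw":0}]}}

```text
t: 3.53
eef_pos: [0.5646, 0.026, 0.2853]
tcp_rot: [[0.297, 0.955, 0.007], [0.955, -0.297, 0.011], [0.013, 0.003, -1.0]]
ft_force: [-0.6, 0.4, 0.3]
opening: -0.0002
```

```bash
python3 - <<'E'
from h import *
np.set_printoptions(precision=4,suppress=True)
s=robot.state();print(s['eef_pos'],s['tcp_rot'],s['ft_force'],s['wrist_torque'],s['joints'])
im,d=snap('wrist','w1')
E
```

```text
[0.5646 0.026  0.2853] [[ 0.2971  0.9548  0.007 ]
 [ 0.9548 -0.2972  0.0111]
 [ 0.0127  0.0034 -0.9999]] [-0.6379  0.3621  0.3467] [-0.0557 -0.081  -0.0493] [-0.246   0.3433  0.1628  1.944  -0.0864  0.8524  1.233 ]
```

View pics/w1.png

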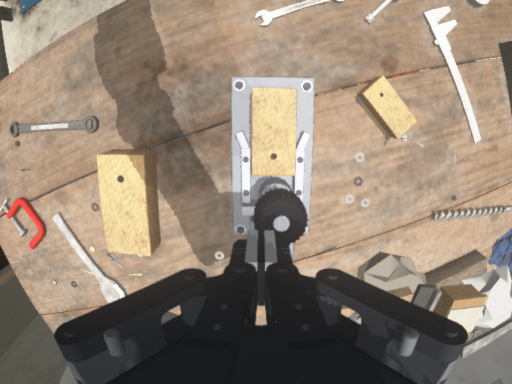

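The wrist picture shows the clamp from above. The bed's open end runs (78,232)–(78,313), the block lies at rows 87–175, cols 252–297, and the knob is at about (214,280). I'll refine these.

```bash
python3 - <<'E'
import cv2
im=cv2.imread('pics/w1.png'); cv2.imwrite('pics/w1b.png',cv2.resize(im[65:255,205:345],None,fx=3,fy=3,interpolation=2))
E
```

```text
(no output)
```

View pics/w1b.png

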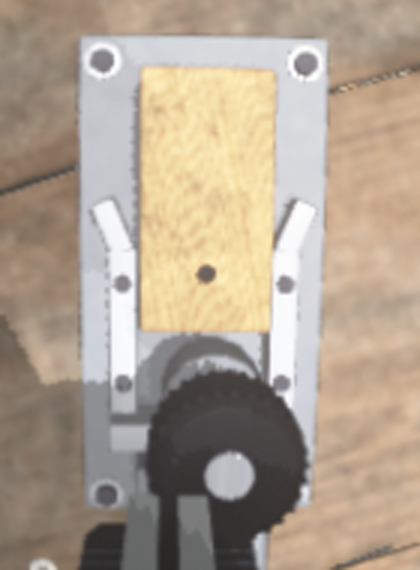

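```bash
python3 - <<'E'
from h import *
np.set_printoptions(precision=4,suppress=True)
d=np.load('pics/w1.npy')
for t in('pine_block','screw'):
    for r in robot.cut_out(t,'wrist'):
        m=r['mask'].astype(np.uint8); P=cloud('wrist',m>0,d); 
        print(t,r['position'],round(r['p'],2),m.sum(),'med',np.median(P,0),np.percentile(P,3,0),np.percentile(P,97,0))
        zt=np.median(P[P[:,2]>np.percentile(P[:,2],90)-.006,2]); T=P[abs(P[:,2]-zt)<.004]; print('  top',zt,cv2.minAreaRect((T[:,:2]*1000).astype(np.float32)))
for z,t in ((.012,'bed_end'),(.165,'screw'),(.012,'pine_block'),(.028,'stop_face'),(0,'clamp')):
    for r in robot.spot_point(t,'wrist')[:2]:
        v,u=r['position']; print(t,r['position'],round(r['p'],2),atz('wrist',u,v,z))
E
```

```text
pine_block [131.5, 272.4] 0.89 3937 med [0.5202 0.063  0.0487] [0.4711 0.0315 0.047 ] [0.5717 0.0949 0.0502]
  top 0.04867227073228886 ((521.49951171875, 63.242034912109375), (55.51675796508789, 109.60449981689453), 72.82049560546875)
pine_block [198.8, 131.5] 0.73 5787 med [ 0.5485 -0.1508  0.0484] [ 0.4842 -0.2031  0.0095] [ 0.6216 -0.1087  0.0502]
  top 0.04872732657816073 ((553.7107543945312, -162.36781311035156), (74.5665283203125, 148.1493682861328), 70.49571990966797)
pine_block [108.4, 384.4] 0.62 1829 med [0.5305 0.2249 0.0273] [0.4946 0.1976 0.0081] [0.5705 0.2545 0.029 ]
  top 0.027464406074411085 ((532.2819213867188, 229.51666259765625), (82.543701171875, 42.04004669189453), 26.285598754882812)
screw [214.2, 281.7] 0.95 2103 med [0.5777 0.0474 0.175 ] [0.5627 0.026  0.1539] [0.6006 0.0655 0.1767]
  top 0.17520517381047826 ((581.2088623046875, 47.509334564208984), (45.88139343261719, 37.88664245605469), 50.82354736328125)
bed_end [74.6, 273.4] 0.66 [0.4471 0.0889 0.012 ]
bed_end [125.3, 46.7] 0.34 [ 0.3916 -0.268   0.012 ]
screw [216.4, 280.4] 0.66 [0.5818 0.0477 0.165 ]
pine_block [130.8, 272.8] 0.78 [0.5192 0.0673 0.012 ]
pine_block [195.2, 136.4] 0.63 [ 0.5477 -0.1496  0.012 ]
stop_face [204.6, 272.6] 0.77 [0.6136 0.039  0.028 ]
stop_face [186.7, 273.4] 0.66 [0.5898 0.0469 0.028 ]
clamp [174.2, 269.8] 0.76 [0.5784 0.0463 0.    ]
clamp [202.1, 271.5] 0.62 [0.6189 0.0373 0.    ]
```

```bash
python3 - <<'E'
from h import *
np.set_printoptions(precision=4,suppress=True)
s=robot.state(); R=s['tcp_rot']; k=robot.calibration('wrist'); f=192/np.tan(np.radians(k['vfov'])/2)
def proj(p):
    q=np.array(k['rotation']).T@(p-k['eye']); th=np.arctan2(np.hypot(q[0],q[1]),q[2]); a=f*th/np.hypot(q[0],q[1]); return k['cx']+q[0]*a,k['cy']+q[1]*a,q[2]
for dx,dy in((0,0),(-.01,-.011),(.01,-.011),(0,-.011)): print(proj(s['eef_pos']+R@np.array([dx,dy,.014])))
d=np.load('pics/w1.npy'); print(d[232:262:4,255:278:3])
print('cam in tool',R.T@(k['eye']-s['eef_pos']),R.T@np.array(k['rotation']), s['eef_pos'])
E
cd pics; python3 -c "
import cv2;im=cv2.imread('w1.png');cv2.imwrite('w1c.png',cv2.resize(im[215:325,215:315],None,fx=5,fy=5,interpolation=2))"
```

```text
(np.float64(259.4022684475243), np.float64(246.95103994956133), np.float64(0.15671220522646512))
(np.float64(240.17708230672224), np.float64(227.9195546409983), np.float64(0.1536719687218913))
(np.float64(278.6401909544453), np.float64(227.99145559580035), np.float64(0.1536792088943048))
(np.float64(259.4040300111641), np.float64(228.00392975615637), np.float64(0.15367558880809806))
[[0.1466 0.1455 0.1453 0.1459 0.1452 0.145  0.1457 0.2548]
 [0.1419 0.1411 0.1417 0.1403 0.1409 0.1416 0.1406 0.2564]
 [0.1375 0.1373 0.1383 0.1366 0.1375 0.1374 0.1361 0.1468]
 [0.1333 0.1339 0.1339 0.1326 0.1334 0.1329 0.1331 0.1415]
 [0.1287 0.1295 0.1287 0.1288 0.1292 0.1305 0.1298 0.1393]
 [0.1251 0.1265 0.1246 0.1261 0.1254 0.1269 0.1253 0.1264]
 [0.1223 0.1224 0.1226 0.122  0.1223 0.1228 0.1227 0.1229]
 [0.1194 0.12   0.1204 0.1203 0.1197 0.1202 0.1191 0.1178]]
cam in tool [ 0.0006 -0.0708 -0.1287] [[ 1.      0.0016  0.0004]
 [-0.0016  0.9611  0.2761]
 [ 0.0001 -0.2761  0.9611]] [0.557  0.0346 0.2827]
```

View pics/w1c.png

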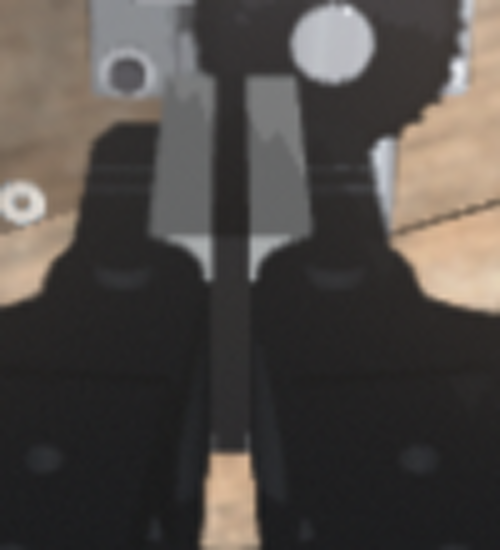

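The arm was still settling when that picture was taken: the TCP moved about 10 mm afterwards. I'll retake it.

```bash
python3 - <<'E'
from h import *
np.set_printoptions(precision=4,suppress=True)
print(robot.state()['eef_pos'],robot.state()['joint_vel'])
k0=robot.calibration('wrist')
im,d=snap('wrist','w2')
print(robot.state()['eef_pos'],robot.state()['ft_force'],robot.state()['wrist_torque'])
for t in('pine_block','screw'):
    for r in robot.cut_out(t,'wrist')[:2]:
        m=r['mask'].astype(np.uint8); P=cloud('wrist',m>0,d); 
        zt=np.median(P[P[:,2]>np.percentile(P[:,2],90)-.006,2]); T=P[abs(P[:,2]-zt)<.004]; print(t,'  top',zt,cv2.minAreaRect((T[:,:2]*1000).astype(np.float32)))
for z,t in ((.012,'bed_end'),(.165,'screw'),(.012,'pine_block'),(.028,'stop_face')):
    for r in robot.spot_point(t,'wrist')[:2]:
        v,u=r['position']; print(t,r['position'],round(r['p'],2),atz('wrist',u,v,z))
print(robot.state()['eef_pos'])
cv2.imwrite('pics/w2b.png',cv2.resize(im[60:250,205:345],None,fx=3,fy=3,interpolation=2))
E
```

```text
[0.557  0.0346 0.2827] [ 0.0017 -0.0007  0.006  -0.0079  0.0009 -0.0002  0.0003]
[0.5573 0.0344 0.2828] [-0.2652 -0.0999  0.6061] [-0.0451 -0.0003 -0.0509]
pine_block   top 0.05129627423939276 ((560.3428344726562, -168.877685546875), (74.28873443603516, 147.8313751220703), 70.14093780517578)
pine_block   top 0.05028711158997881 ((529.4922485351562, 57.281715393066406), (55.210853576660156, 110.29660034179688), 71.6297607421875)
bed_end [88.5, 268.5] 0.94 [0.4645 0.0768 0.012 ]
screw [229.9, 272.2] 0.82 [0.5937 0.0359 0.165 ]
pine_block [115.5, 379.0] 0.94 [0.539  0.2177 0.012 ]
pine_block [203.7, 129.2] 0.84 [ 0.5579 -0.1685  0.012 ]
stop_face [211.9, 267.1] 0.59 [0.6233 0.0271 0.028 ]
[0.5581 0.0332 0.283 ]
```

View pics/w2b.png

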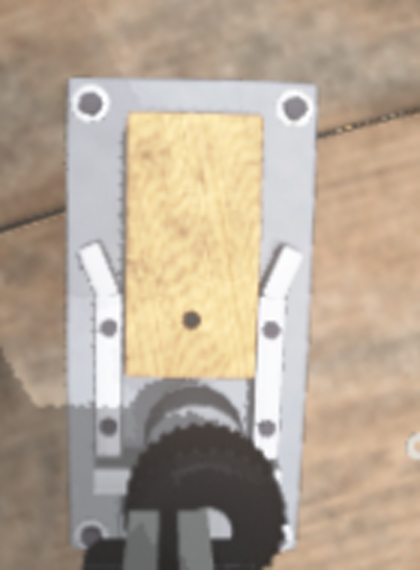

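```bash
python3 - <<'E'
from h import *
np.set_printoptions(precision=4,suppress=True)
pt=lambda x,y,z: atz('wrist',205+x/3-.33,60+y/3-.33,z)
A,B=pt(69,78,.012),pt(315,86,.012); C=pt(71,545,.012);D=pt(301,548,.012)
print(A,B,C,D,np.linalg.norm(A-B),np.linalg.norm(A-C),'(225)')
for p,q in((A,C),(B,D)): print(np.degrees(np.arctan2(*(q-p)[[1,0]])))
m=(A+B)/2; n=(C+D)/2; u=(n-m)/np.linalg.norm(n-m); print('dir',u,np.degrees(np.arctan2(u[1],u[0])),np.linalg.norm(n-m)); print('end',m,'axis',m+.14*u)
d=np.load('pics/w2.npy'); P=cloud('wrist',np.ones_like(d,bool),d)
K=P[(P[:,2]>.168)&(P[:,2]<.185)&(np.hypot(P[:,0]-.595,P[:,1]-.036)<.04)]; print(len(K),np.median(K,0)); print(cv2.minEnclosingCircle((K[:,:2]*1000).astype(np.float32)))
# holes crop
H=[pt(90,103,.012),pt(295,108,.012),pt(91,535,.012)]; print(H)
bc=np.array([.5295,.0573]); r=bc-(m+.14*u)[:2]; print('block in clamp',r@u[:2], r@np.array([-u[1],u[0]]))
# same from scene/side
for c in('scene','side'):
    snap(c,c+'1'); 
E
```

```text
[0.4451 0.0258 0.012 ] [0.4792 0.1297 0.012 ] [ 0.6567 -0.0419  0.012 ] [0.692  0.0667 0.012 ] 0.10930262928381969 0.22209723546495463 (225)
-17.748420801753184
-16.478094178611094
dir [ 0.9557 -0.2943  0.    ] -17.113558688582856 0.22197832936525735
end [0.4622 0.0778 0.012 ] axis [0.596  0.0366 0.012 ]
1267 [0.5837 0.0434 0.1779]
((594.614990234375, 35.939144134521484), 24.26062774658203)
[array([0.4588, 0.0314, 0.012 ]), array([0.4865, 0.1181, 0.012 ]), array([ 0.6543, -0.0306,  0.012 ])]
block in clamp -0.06962054856749811 0.00026879726235793646
```

```bash
python3 - <<'E'
import cv2
im=cv2.imread('pics/side1.png'); cv2.imwrite('pics/side1b.png',cv2.resize(im[140:250,215:330],None,fx=5,fy=5,interpolation=2))
E
```

```text
(no output)
```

View pics/side1b.png

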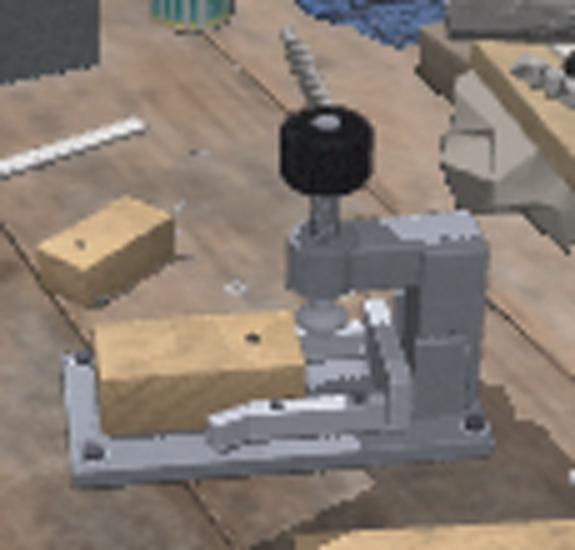

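Request:
{"name": "move_arm", "arguments": {"steps": [{"tx":0.0032,"ty":-0.03,"tz":0,"yaw":0},{"tx":0.0032,"ty":-0.03,"tz":0,"yaw":0},{"tx":0.0032,"ty":-0.03,"tz":0,"yaw":0},{"tx":0.0032,"ty":-0.03,"tz":0.02,"yaw":0},{"tx":0,"ty":0,"tz":0.03,"yaw":0},{"tx":0,"ty":0,"tz":0.03,"yaw":0},{"tx":0,"ty":0,"tz":0.02,"yaw":0},{"tx":0,"ty":0,"tz":0,"yaw":0},{"tx":0,"ty":0,"tz":0,"yaw":0}]}}

```text
t: 5.13
eef_pos: [0.4468, 0.0834, 0.1835]
tcp_rot: [[0.29, 0.957, 0.008], [0.957, -0.29, 0.017], [0.018, 0.003, -1.0]]
ft_force: [0.8, -1.1, -0.6]
opening: -0.0005
```

```bash
cat >> h.py <<'E'
AX=np.array([.5952,.0362]); ANG=np.radians(-17.1)
def st():
    s=robot.state(); u=np.array([np.cos(ANG),np.sin(ANG)]); n=np.array([-u[1],u[0]]); r=s['eef_pos'][:2]-AX
    R=s['tcp_rot']; print('t',round(s['t'],2),'pos',s['eef_pos'].round(4),'clamp xy',(r@u).round(4),(r@n).round(4),'yang',np.degrees(np.arctan2(R[1,1],R[0,1])).round(2),'tilt',R[:2,2].round(4),'F',s['ft_force'].round(1),'T',s['wrist_torque'].round(3),'open',round(s['opening'],4),'j7',s['joints'][6].round(3))
E
python3 -c "
from h import *
st()"
```

```text
t 5.13 pos [0.4468 0.0834 0.1835] clamp xy -0.1557 0.0015 yang -16.87 tilt [0.0083 0.0167] F [ 0.8 -1.1 -0.6] T [-0.033  0.011  0.023] open -0.0005 j7 1.104
```

Request:
{"name": "move_arm", "arguments": {"steps": [{"tx":-0.001,"ty":0,"tz":0.03,"yaw":0},{"tx":-0.001,"ty":0,"tz":0.03,"yaw":0},{"tx":-0.001,"ty":0,"tz":0.03,"yaw":0},{"tx":-0.001,"ty":0,"tz":0.03,"yaw":0},{"tx":0,"ty":0,"tz":0.015,"yaw":0},{"tx":0,"ty":0,"tz":0.005,"yaw":0},{"tx":0,"ty":0,"tz":0,"yaw":0},{"tx":0,"ty":0,"tz":0,"yaw":0}]}}

```text
t: 5.8
eef_pos: [0.4642, 0.0845, 0.0481]
tcp_rot: [[0.293, 0.955, 0.036], [0.956, -0.294, 0.024], [0.033, 0.028, -0.999]]
ft_force: [-0.1, -0.3, 0.7]
opening: -0.0004
```

```bash
python3 -c "
from h import *
st(); snap('side','side2'); st()"
```

```text
t 5.8 pos [0.4642 0.0845 0.0481] clamp xy -0.1394 0.0076 yang -17.1 tilt [0.0361 0.0237] F [-0.1 -0.3  0.7] T [-0.028  0.011  0.008] open -0.0004 j7 1.16
t 5.85 pos [0.4645 0.0845 0.0484] clamp xy -0.1391 0.0078 yang -17.09 tilt [0.0371 0.0238] F [ 0.4 -1.1 -0. ] T [-0.042  0.023 -0.039] open -0.0005 j7 1.16
```

View pics/side2.png

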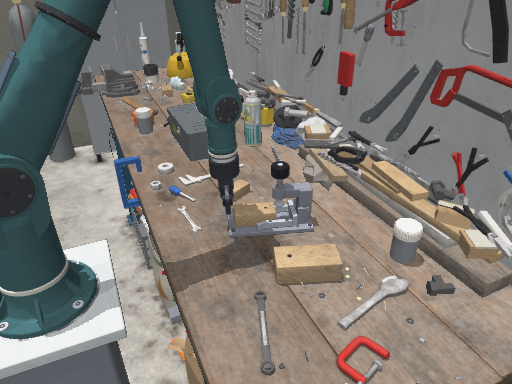

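Request:
{"name": "move_arm", "arguments": {"steps": [{"tx":-0.003,"ty":-0.004,"tz":0.0,"yaw":0},{"tx":-0.003,"ty":0,"tz":0.003,"yaw":0},{"tx":-0.002,"ty":0,"tz":0.003,"yaw":0},{"tx":0,"ty":0,"tz":0,"yaw":0},{"tx":0,"ty":0,"tz":0,"yaw":0}]}}

```text
t: 6.27
eef_pos: [0.4607, 0.078, 0.0461]
tcp_rot: [[0.293, 0.955, 0.046], [0.955, -0.294, 0.025], [0.038, 0.036, -0.999]]
ft_force: [-0.1, 0.1, -0.3]
opening: 0.0001
```

```bash
python3 -c "
from h import *
st(); snap('wrist','w3'); st()"
```

```text
t 6.27 pos [0.4607 0.078  0.0461] clamp xy -0.1409 0.0004 yang -17.11 tilt [0.0458 0.0255] F [-0.1  0.1 -0.3] T [-0.067  0.002  0.038] open 0.0001 j7 1.169
t 6.32 pos [0.4606 0.0779 0.0461] clamp xy -0.141 0.0003 yang -17.11 tilt [0.0455 0.0253] F [-0.1  1.4 -0.2] T [-0.036  0.064  0.023] open -0.0001 j7 1.169
```

View pics/w3.png

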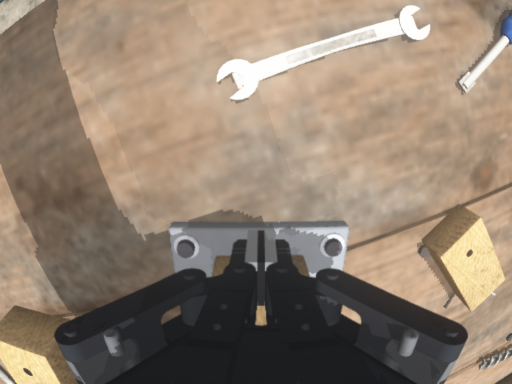

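Request:
{"name": "move_arm", "arguments": {"steps": [{"tx":0,"ty":0.006,"tz":0.001,"yaw":0},{"tx":0,"ty":0.006,"tz":0.001,"yaw":0},{"tx":0,"ty":0.006,"tz":0.001,"yaw":0},{"tx":0,"ty":0.006,"tz":0,"yaw":0},{"tx":0,"ty":0.006,"tz":0,"yaw":0},{"tx":0,"ty":0.006,"tz":0,"yaw":0}]}}

```text
t: 6.82
eef_pos: [0.4901, 0.0674, 0.0432]
tcp_rot: [[0.29, 0.957, 0.03], [0.957, -0.29, 0.025], [0.033, 0.021, -0.999]]
ft_force: [-2.8, 1.3, 3.1]
opening: 0.0
```

```bash
python3 -c "
from h import *
st()"
```

```text
t 6.82 pos [0.4901 0.0674 0.0432] clamp xy -0.1097 -0.0011 yang -16.89 tilt [0.0297 0.0252] F [-2.8  1.3  3.1] T [0.178 0.657 0.046] open 0.0 j7 1.193
```

Request:
{"name": "move_arm", "arguments": {"steps": [{"tx":0,"ty":0.004,"tz":0,"yaw":0},{"tx":0,"ty":0.004,"tz":0,"yaw":0},{"tx":0,"ty":0.004,"tz":0,"yaw":0}]}}

```text
t: 7.07
eef_pos: [0.5051, 0.063, 0.0434]
tcp_rot: [[0.291, 0.956, 0.033], [0.956, -0.292, 0.025], [0.034, 0.025, -0.999]]
ft_force: [-1.3, 0.7, -0.6]
opening: 0.0004
```

```bash
python3 -c "
from h import *
st()"
```

```text
t 7.07 pos [0.5051 0.063  0.0434] clamp xy -0.0939 -0.0009 yang -16.96 tilt [0.0333 0.025 ] F [-1.3  0.7 -0.6] T [0.008 0.295 0.024] open 0.0004 j7 1.2
```

Request:
{"name": "move_arm", "arguments": {"steps": [{"tx":0,"ty":0.003,"tz":0,"yaw":0},{"tx":0,"ty":0.003,"tz":0,"yaw":0}]}}

```text
t: 7.23
eef_pos: [0.5064, 0.0625, 0.043]
tcp_rot: [[0.289, 0.957, 0.021], [0.957, -0.29, 0.026], [0.031, 0.013, -0.999]]
ft_force: [-8.2, 3.4, 6.1]
opening: 0.0003
```

```bash
python3 -c "
from h import *
st()"
```

```text
t 7.23 pos [0.5064 0.0625 0.043 ] clamp xy -0.0926 -0.001 yang -16.84 tilt [0.0214 0.0261] F [-8.2  3.4  6.1] T [0.733 1.598 0.101] open 0.0003 j7 1.204
```

Request:
{"name": "move_arm", "arguments": {"steps": [{"tx":0,"ty":0.003,"tz":0,"yaw":0},{"tx":0,"ty":0.003,"tz":0,"yaw":0},{"tx":0,"ty":0.002,"tz":0,"yaw":0}]}}

```text
t: 7.48
eef_pos: [0.5064, 0.0623, 0.0426]
tcp_rot: [[0.286, 0.958, 0.004], [0.958, -0.286, 0.028], [0.028, -0.004, -1.0]]
ft_force: [-3.3, 1.0, 2.6]
opening: -0.0002
```

```bash
python3 -c "
from h import *
st();im,d=snap('side','side3');cv2.imwrite('pics/side3b.png',cv2.resize(im[140:250,215:330],None,fx=5,fy=5,interpolation=2));st()"
```

```text
t 7.48 pos [0.5064 0.0623 0.0426] clamp xy -0.0926 -0.0012 yang -16.61 tilt [0.0042 0.0277] F [-3.3  1.   2.6] T [ 0.282  0.753 -0.03 ] open -0.0002 j7 1.209
t 7.53 pos [0.5064 0.0622 0.0426] clamp xy -0.0925 -0.0012 yang -16.61 tilt [0.004  0.0277] F [-5.4  2.   5. ] T [0.437 1.028 0.025] open -0.0002 j7 1.209
```

View pics/side3b.png

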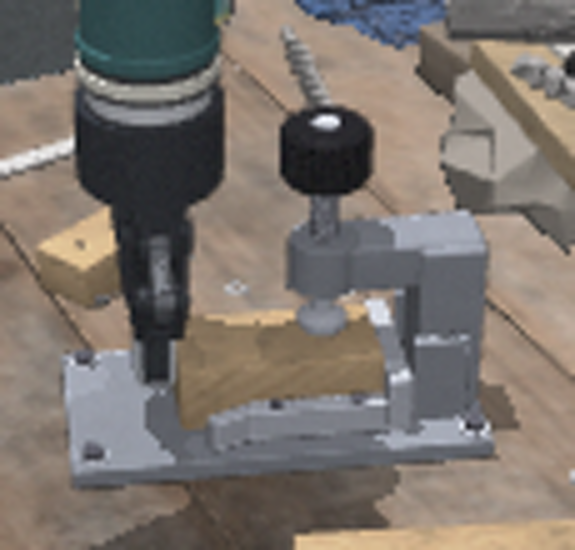

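Request:
{"name": "move_arm", "arguments": {"steps": [{"tx":0,"ty":-0.01,"tz":0,"yaw":0},{"tx":0,"ty":-0.015,"tz":0,"yaw":0},{"tx":0,"ty":-0.005,"tz":-0.025,"yaw":0},{"tx":0,"ty":0,"tz":-0.03,"yaw":0},{"tx":0,"ty":0,"tz":-0.03,"yaw":0},{"tx":0,"ty":0,"tz":-0.03,"yaw":0},{"tx":0,"ty":0,"tz":-0.03,"yaw":0},{"tx":0,"ty":0,"tz":-0.03,"yaw":0},{"tx":0,"ty":0,"tz":-0.03,"yaw":0},{"tx":0,"ty":0,"tz":0,"yaw":0}], "grip": 100}}

```text
t: 8.37
eef_pos: [0.4835, 0.0643, 0.2572]
tcp_rot: [[0.29, 0.957, 0.03], [0.956, -0.291, 0.029], [0.036, 0.021, -0.999]]
ft_force: [1.2, 0.3, 0.4]
opening: 0.0851
```

```bash
python3 -c "
from h import *
st();im,d=snap('side','side4');cv2.imwrite('pics/side4b.png',cv2.resize(im[150:230,235:325],None,fx=8,fy=7,interpolation=2));
im,d=snap('wrist','w4')
for r in robot.cut_out('pine_block','wrist')[:3]:
    m=r['mask'].astype(np.uint8); P=cloud('wrist',m>0,d)
    zt=np.median(P[P[:,2]>np.percentile(P[:,2],90)-.006,2]); T=P[abs(P[:,2]-zt)<.004]; print('  top',zt,cv2.minAreaRect((T[:,:2]*1000).astype(np.float32)))
st()
k=robot.calibration('side'); f=192/np.tan(np.radians(k['vfov'])/2)
R=np.array(k['rotation'])
th=np.linspace(0,6.28,200)
def pr(p):
    q=(p-k['eye'])@R; return k['cx']+f*q[:,0]/q[:,2],k['cy']+f*q[:,1]/q[:,2]
for rad,z in ((.014,.05),(.014,.055),(.014,.06),(.014,.065),(.019,.082),(.0235,.145),(.0235,.177)):
    u,v=pr(np.c_[AX[0]+rad*np.cos(th),AX[1]+rad*np.sin(th),0*th+z]); i=v.argmax(); print(rad,z,'lowest px',u[i].round(1),v[i].round(1),'u',u.min().round(1),u.max().round(1),'top v',v.min().round(1))
"
```

```text
t 8.37 pos [0.4835 0.0643 0.2572] clamp xy -0.115 -0.006 yang -16.91 tilt [0.0304 0.0286] F [1.2 0.3 0.4] T [-0.031  0.032  0.002] open 0.0851 j7 1.135
  top 0.0242454507540531 ((535.1102294921875, 223.4752197265625), (83.46611022949219, 42.199058532714844), 26.16433334350586)
  top 0.047500022778549866 ((534.74560546875, -160.94371032714844), (74.21875762939453, 104.46858978271484), 69.96893310546875)
  top 0.17236224959827232 ((577.5401000976562, 40.258880615234375), (45.6502799987793, 22.915212631225586), 77.95927429199219)
t 8.52 pos [0.4794 0.064  0.2517] clamp xy -0.1189 -0.0075 yang -16.85 tilt [0.0184 0.0263] F [ 0.1 -0.1 -0.4] T [-0.071  0.059 -0.   ] open 0.0855 j7 1.136
0.014 0.05 lowest px 279.9 208.3 u 274.6 284.9 top v 202.6
0.014 0.055 lowest px 279.9 206.7 u 274.6 285.0 top v 201.1
0.014 0.06 lowest px 279.9 205.2 u 274.6 285.0 top v 199.5
0.014 0.065 lowest px 280.0 203.6 u 274.7 285.1 top v 198.0
0.019 0.082 lowest px 280.1 199.2 u 272.9 287.2 top v 191.7
0.0235 0.145 lowest px 280.7 179.1 u 271.4 289.6 top v 170.3
0.0235 0.177 lowest px 281.0 167.9 u 271.5 290.0 top v 159.4
```

View pics/side4b.png

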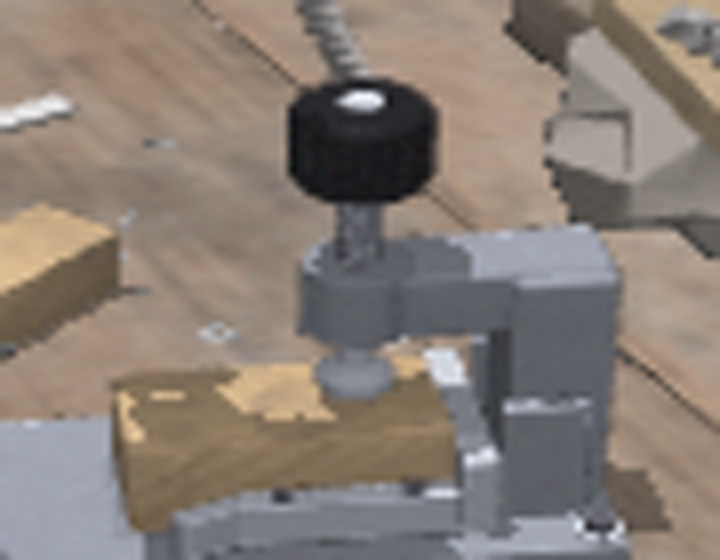

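View pics/w4.png

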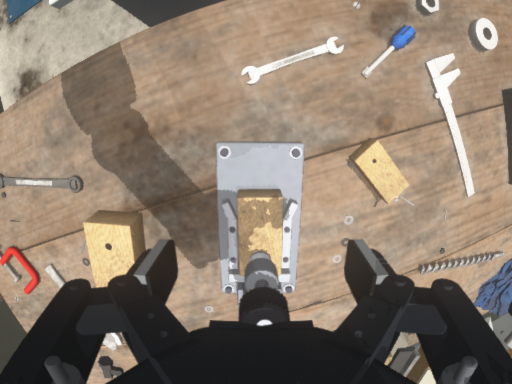

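```bash
python3 -c "
from h import *
im,d=snap('wrist','w5');cv2.imwrite('pics/w5b.png',cv2.resize(im[125:320,190:330],None,fx=4,fy=3,interpolation=2))
st()"
```

```text
t 8.57 pos [0.4786 0.064  0.2507] clamp xy -0.1196 -0.0078 yang -16.84 tilt [0.0157 0.0257] F [-0.1  0.7 -0.4] T [-0.089  0.005  0.012] open 0.0854 j7 1.136
```

View pics/w5b.png

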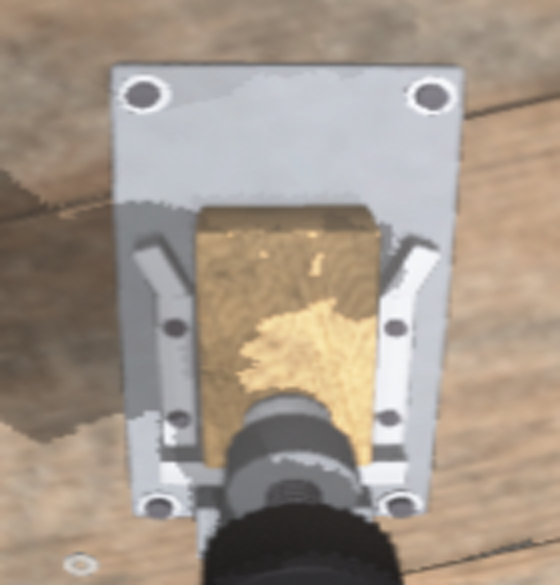

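```bash
python3 -c "
from h import *
pt=lambda x,y,z: atz('wrist',190+x/4-.375,125+y/3-.33,z)
a=pt(288,66,.012);b=pt(288,206,.012);c=pt(288,232,.05)
u=np.array([np.cos(ANG),np.sin(ANG)])
for p in(a,b,c): print(p,(p[:2]-AX)@u, (p-a)[:2]@u)
for p in ((145,94),(432,96),(159,506),(400,506)): q=pt(*p,.012);print((q[:2]-AX)@u)
"
```

```text
[0.45865099 0.07920493 0.012     ] -0.14315777734928578 0.0
[0.51646269 0.06187374 0.012     ] -0.08280569114971116 0.06035208619957464
[0.51540987 0.06090829 0.05      ] -0.08352808085041687 0.05962969649886895
-0.13152417417623924
-0.1308504015424708
0.07286296489751734
0.07408601022882537
```

Request:
{"name": "move_arm", "arguments": {"steps": [{"tx":0.002,"ty":0.03,"tz":0,"yaw":0},{"tx":0.002,"ty":0.03,"tz":0,"yaw":0},{"tx":0.002,"ty":0.03,"tz":0,"yaw":0},{"tx":0.002,"ty":0.028,"tz":0,"yaw":0},{"tx":0,"ty":0,"tz":0,"yaw":-0.0195},{"tx":0,"ty":0,"tz":0,"yaw":-0.0195},{"tx":0,"ty":0,"tz":0,"yaw":-0.0195},{"tx":0,"ty":0,"tz":0,"yaw":-0.0195},{"tx":0,"ty":0,"tz":0,"yaw":-0.0195},{"tx":0,"ty":0,"tz":0,"yaw":-0.0195},{"tx":0,"ty":0,"tz":0,"yaw":-0.0195},{"tx":0,"ty":0,"tz":0,"yaw":-0.0195}], "squeeze": 80}}

```text
t: 9.57
eef_pos: [0.5861, 0.0351, 0.2205]
tcp_rot: [[-0.653, 0.756, -0.03], [0.756, 0.654, 0.02], [0.035, -0.009, -0.999]]
ft_force: [-0.4, 0.1, -0.4]
opening: 0.0859
```

```bash
python3 -c "
from h import *
st()"
```

```text
t 9.57 pos [0.5861 0.0351 0.2205] clamp xy -0.0084 -0.0037 yang 40.84 tilt [-0.0295  0.0203] F [-0.4  0.1 -0.4] T [-0.035 -0.031 -0.006] open 0.0859 j7 2.088
```

Request:
{"name": "move_arm", "arguments": {"steps": [{"tx":-0.0025,"ty":0.004,"tz":0,"yaw":0},{"tx":-0.0025,"ty":0.004,"tz":0.005,"yaw":0},{"tx":-0.001,"ty":0,"tz":0.01,"yaw":0},{"tx":0,"ty":0,"tz":0.005,"yaw":0},{"tx":0,"ty":0,"tz":0,"yaw":0},{"tx":0,"ty":0,"tz":0,"yaw":0}]}}

```text
t: 10.07
eef_pos: [0.5928, 0.0358, 0.1895]
tcp_rot: [[-0.647, 0.761, -0.043], [0.761, 0.648, 0.02], [0.043, -0.02, -0.999]]
ft_force: [0.5, 0.8, 0.0]
opening: 0.0858
```

```bash
python3 -c "
from h import *
st();im,d=snap('wrist','w6');st()
P=cloud('wrist',np.ones_like(d,bool),d)
K=P[(P[:,2]>.17)&(P[:,2]<.182)&(np.hypot(P[:,0]-.595,P[:,1]-.036)<.035)]; print(len(K),np.median(K,0),K.min(0),K.max(0)); print(cv2.minEnclosingCircle((K[:,:2]*1000).astype(np.float32)))
"
```

```text
t 10.07 pos [0.5928 0.0358 0.1895] clamp xy -0.0022 -0.0011 yang 40.4 tilt [-0.043   0.0204] F [0.5 0.8 0. ] T [-0.051 -0.056  0.026] open 0.0858 j7 2.078
t 10.12 pos [0.5926 0.0358 0.1895] clamp xy -0.0024 -0.0011 yang 40.42 tilt [-0.0432  0.0204] F [-0.6  0.2 -0.9] T [-0.041  0.004 -0.018] open 0.0853 j7 2.078
5438 [0.59040985 0.03484044 0.17781239] [0.56914437 0.01351715 0.17000803] [0.61677197 0.06105345 0.18070136]
((592.77099609375, 37.49358367919922), 24.234153747558594)
```

View pics/w6.png

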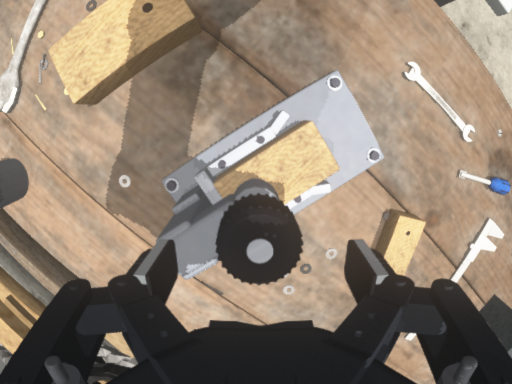

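Request:
{"name": "move_arm", "arguments": {"steps": [{"tx":-0.0007,"ty":0.001,"tz":0.009,"yaw":0},{"tx":-0.001,"ty":0.001,"tz":0.009,"yaw":0},{"tx":0,"ty":0,"tz":0.008,"yaw":0},{"tx":0,"ty":0,"tz":0,"yaw":0},{"tx":0,"ty":0,"tz":0,"yaw":0}]}}

```text
t: 10.53
eef_pos: [0.5946, 0.0369, 0.1614]
tcp_rot: [[-0.647, 0.761, -0.041], [0.761, 0.648, 0.02], [0.042, -0.018, -0.999]]
ft_force: [0.7, -0.1, 0.3]
opening: 0.0855
```

```bash
python3 -c "
from h import *
st();"
```

```text
t 10.53 pos [0.5946 0.0369 0.1614] clamp xy -0.0008 0.0005 yang 40.39 tilt [-0.0414  0.0204] F [ 0.7 -0.1  0.3] T [-0.055 -0.026 -0.056] open 0.0855 j7 2.07
```

Request:
{"name": "move_arm", "arguments": {"steps": [{"tx":0,"ty":0,"tz":0,"yaw":0},{"tx":0,"ty":0,"tz":0,"yaw":0},{"tx":0,"ty":0,"tz":0,"yaw":0},{"tx":0,"ty":0,"tz":0,"yaw":0},{"tx":0,"ty":0,"tz":0,"yaw":0},{"tx":0,"ty":0,"tz":0,"yaw":0},{"tx":0,"ty":0,"tz":0,"yaw":0}], "grip": 0, "squeeze": 60}}

```text
t: 11.12
eef_pos: [0.5944, 0.0372, 0.1621]
tcp_rot: [[-0.647, 0.761, -0.041], [0.761, 0.648, 0.021], [0.042, -0.018, -0.999]]
ft_force: [-0.4, 0.7, -1.1]
opening: 0.0457
```

```bash
python3 -c "
from h import *
st();"
```

```text
t 11.12 pos [0.5944 0.0372 0.1621] clamp xy -0.0011 0.0007 yang 40.4 tilt [-0.0409  0.0205] F [-0.4  0.7 -1.1] T [-0.068 -0.121 -0.008] open 0.0457 j7 2.07
```

Request:
{"name": "move_arm", "arguments": {"steps": [{"tx":0,"ty":0,"tz":0.0003,"yaw":0.014},{"tx":0,"ty":0,"tz":0.0003,"yaw":0.014},{"tx":0,"ty":0,"tz":0.0003,"yaw":0.014}]}}

```text
t: 11.37
eef_pos: [0.5945, 0.037, 0.1612]
tcp_rot: [[-0.423, 0.905, -0.04], [0.905, 0.424, 0.02], [0.035, -0.028, -0.999]]
ft_force: [-0.9, -1.0, -1.8]
opening: 0.0455
```

```bash
python3 -c "
from h import *
st();"
```

```text
t 11.37 pos [0.5945 0.037  0.1612] clamp xy -0.0009 0.0006 yang 25.11 tilt [-0.0401  0.02  ] F [-0.9 -1.  -1.8] T [ 0.14  -0.088  0.442] open 0.0455 j7 1.861
```

Request:
{"name": "move_arm", "arguments": {"steps": [{"tx":0,"ty":0,"tz":0.0003,"yaw":0.014},{"tx":0,"ty":0,"tz":0.0003,"yaw":0.014}]}}

```text
t: 11.53
eef_pos: [0.5945, 0.0369, 0.1606]
tcp_rot: [[-0.254, 0.966, -0.04], [0.967, 0.255, 0.019], [0.029, -0.033, -0.999]]
ft_force: [-0.1, -1.2, -0.4]
opening: 0.0456
```

```bash
python3 -c "
from h import *
st();"
```

```text
t 11.53 pos [0.5945 0.0369 0.1606] clamp xy -0.0008 0.0004 yang 14.75 tilt [-0.0397  0.0195] F [-0.1 -1.2 -0.4] T [ 0.304 -0.093  0.407] open 0.0456 j7 1.72
```

Request:
{"name": "move_arm", "arguments": {"steps": [{"tx":0,"ty":0,"tz":0.0003,"yaw":0.014},{"tx":0,"ty":0,"tz":0.0003,"yaw":0.014}]}}

```text
t: 11.7
eef_pos: [0.5946, 0.0367, 0.16]
tcp_rot: [[-0.075, 0.996, -0.039], [0.997, 0.076, 0.019], [0.022, -0.038, -0.999]]
ft_force: [-0.2, -1.5, -2.1]
opening: 0.0457
```

```bash
python3 -c "
from h import *
st();"
```

```text
t 11.7 pos [0.5946 0.0367 0.16  ] clamp xy -0.0008 0.0003 yang 4.36 tilt [-0.0393  0.0193] F [-0.2 -1.5 -2.1] T [ 0.612 -0.108  0.44 ] open 0.0457 j7 1.579
```

Request:
{"name": "move_arm", "arguments": {"steps": [{"tx":0,"ty":0,"tz":0.0003,"yaw":0.014},{"tx":0,"ty":0,"tz":0.0003,"yaw":0.014}]}}

```text
t: 11.87
eef_pos: [0.5946, 0.0366, 0.1595]
tcp_rot: [[0.106, 0.994, -0.039], [0.994, -0.106, 0.019], [0.015, -0.04, -0.999]]
ft_force: [-2.1, -0.8, -1.5]
opening: 0.0452
```

```bash
python3 -c "
from h import *
st();"
```

```text
t 11.87 pos [0.5946 0.0366 0.1595] clamp xy -0.0007 0.0002 yang -6.08 tilt [-0.0386  0.0195] F [-2.1 -0.8 -1.5] T [ 0.806 -0.294  0.408] open 0.0452 j7 1.439
```

Request:
{"name": "move_arm", "arguments": {"steps": [{"tx":0,"ty":0,"tz":0.0003,"yaw":0.014},{"tx":0,"ty":0,"tz":0.0003,"yaw":0.014}]}}

```text
t: 12.03
eef_pos: [0.5944, 0.0365, 0.1592]
tcp_rot: [[0.285, 0.958, -0.038], [0.958, -0.284, 0.02], [0.008, -0.042, -0.999]]
ft_force: [-2.4, -1.4, 1.7]
opening: 0.0457
```

```bash
python3 -c "
from h import *
st();"
```

```text
t 12.03 pos [0.5944 0.0365 0.1592] clamp xy -0.0008 0.0 yang -16.54 tilt [-0.0382  0.02  ] F [-2.4 -1.4  1.7] T [ 0.553 -0.115  0.411] open 0.0457 j7 1.3
```

Request:
{"name": "move_arm", "arguments": {"steps": [{"tx":0,"ty":0,"tz":0.0003,"yaw":0.014},{"tx":0,"ty":0,"tz":0.0003,"yaw":0.014}]}}

```text
t: 12.2
eef_pos: [0.5944, 0.0363, 0.1587]
tcp_rot: [[0.454, 0.89, -0.037], [0.891, -0.453, 0.02], [0.001, -0.042, -0.999]]
ft_force: [-1.7, -1.1, -2.2]
opening: 0.0458
```

```bash
python3 -c "
from h import *
st();"
```

```text
t 12.2 pos [0.5944 0.0363 0.1587] clamp xy -0.0008 -0.0001 yang -26.99 tilt [-0.0369  0.0202] F [-1.7 -1.1 -2.2] T [ 0.735 -0.559  0.436] open 0.0458 j7 1.16
```

Request:
{"name": "move_arm", "arguments": {"steps": [{"tx":0,"ty":0,"tz":0.0003,"yaw":0.014},{"tx":0,"ty":0,"tz":0.0003,"yaw":0.014}]}}

```text
t: 12.37
eef_pos: [0.5944, 0.0363, 0.1581]
tcp_rot: [[0.608, 0.793, -0.035], [0.794, -0.608, 0.021], [-0.005, -0.041, -0.999]]
ft_force: [-2.8, -2.1, -0.9]
opening: 0.0451
```

```bash
python3 -c "
from h import *
st();"
```

```text
t 12.37 pos [0.5944 0.0363 0.1581] clamp xy -0.0008 -0.0002 yang -37.45 tilt [-0.0353  0.0208] F [-2.8 -2.1 -0.9] T [ 0.82  -0.745  0.442] open 0.0451 j7 1.022
```

Request:
{"name": "move_arm", "arguments": {"steps": [{"tx":0,"ty":0,"tz":0.0003,"yaw":0.014},{"tx":0,"ty":0,"tz":0.0003,"yaw":0.014}]}}

```text
t: 12.53
eef_pos: [0.5944, 0.0361, 0.1572]
tcp_rot: [[0.742, 0.67, -0.033], [0.671, -0.742, 0.021], [-0.01, -0.038, -0.999]]
ft_force: [-1.4, -1.5, -2.2]
opening: 0.0456
```

```bash
python3 -c "
from h import *
st();im,d=snap('side','side5');cv2.imwrite('pics/side5b.png',cv2.resize(im[150:230,235:325],None,fx=8,fy=7,interpolation=2));st()"
```

```text
t 12.53 pos [0.5944 0.0361 0.1572] clamp xy -0.0008 -0.0004 yang -47.91 tilt [-0.0329  0.021 ] F [-1.4 -1.5 -2.2] T [ 0.47  -0.806  0.438] open 0.0456 j7 0.884
t 12.58 pos [0.5944 0.0361 0.1572] clamp xy -0.0007 -0.0004 yang -48.1 tilt [-0.0331  0.0207] F [-1.6 -0.5 -3.8] T [ 0.484 -0.852 -0.187] open 0.0452 j7 0.881
```

View pics/side5b.png

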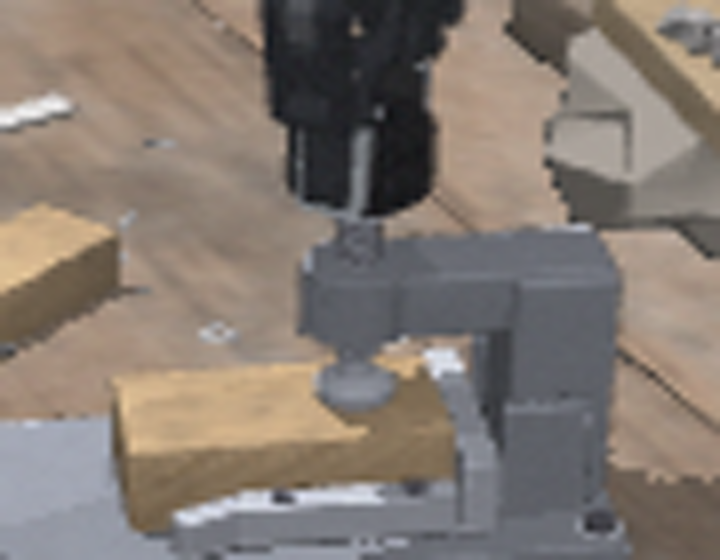

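Request:
{"name": "move_arm", "arguments": {"steps": [{"tx":0,"ty":0,"tz":0.0003,"yaw":0.014},{"tx":0,"ty":0,"tz":0.0003,"yaw":0.014}]}}

```text
t: 12.75
eef_pos: [0.5943, 0.0359, 0.1566]
tcp_rot: [[0.85, 0.526, -0.032], [0.527, -0.85, 0.021], [-0.016, -0.034, -0.999]]
ft_force: [-4.1, -1.9, -1.4]
opening: 0.0452
```

```bash
python3 -c "
from h import *
st();"
```

```text
t 12.75 pos [0.5943 0.0359 0.1566] clamp xy -0.0008 -0.0005 yang -58.22 tilt [-0.0317  0.0209] F [-4.1 -1.9 -1.4] T [ 0.524 -0.88   0.369] open 0.0452 j7 0.747
```

Request:
{"name": "move_arm", "arguments": {"steps": [{"tx":0,"ty":0,"tz":0.0003,"yaw":0.014}]}}

```text
t: 12.83
eef_pos: [0.5943, 0.0359, 0.1564]
tcp_rot: [[0.893, 0.449, -0.031], [0.449, -0.893, 0.021], [-0.018, -0.033, -0.999]]
ft_force: [-3.4, -1.5, -1.6]
opening: 0.0456
```

```bash
python3 -c "
from h import *
st();"
```

```text
t 12.83 pos [0.5943 0.0359 0.1564] clamp xy -0.0008 -0.0005 yang -63.32 tilt [-0.0308  0.021 ] F [-3.4 -1.5 -1.6] T [ 0.465 -0.947  0.446] open 0.0456 j7 0.68
```

Request:
{"name": "move_arm", "arguments": {"steps": [{"tx":0,"ty":0,"tz":0.0003,"yaw":0.014}]}}

```text
t: 12.92
eef_pos: [0.5942, 0.0359, 0.1561]
tcp_rot: [[0.93, 0.368, -0.03], [0.368, -0.93, 0.021], [-0.02, -0.03, -0.999]]
ft_force: [-4.7, -0.4, -1.5]
opening: 0.0454
```

```bash
python3 -c "
from h import *
st();"
```

```text
t 12.92 pos [0.5942 0.0359 0.1561] clamp xy -0.0009 -0.0006 yang -68.42 tilt [-0.0299  0.021 ] F [-4.7 -0.4 -1.5] T [ 0.405 -1.036  0.428] open 0.0454 j7 0.613
```

Request:
{"name": "move_arm", "arguments": {"steps": [{"tx":0,"ty":0,"tz":0.0003,"yaw":0.014}]}}

```text
t: 13.0
eef_pos: [0.5941, 0.0359, 0.1558]
tcp_rot: [[0.959, 0.284, -0.029], [0.284, -0.959, 0.021], [-0.022, -0.028, -0.999]]
ft_force: [-4.0, -1.3, -1.8]
opening: 0.0451
```

```bash
python3 -c "
from h import *
st();"
```

```text
t 13.0 pos [0.5941 0.0359 0.1558] clamp xy -0.0009 -0.0006 yang -73.52 tilt [-0.0288  0.0209] F [-4.  -1.3 -1.8] T [ 0.335 -1.13   0.444] open 0.0451 j7 0.545
```

Request:
{"name": "move_arm", "arguments": {"steps": [{"tx":0,"ty":0,"tz":0.0003,"yaw":0.014}]}}

```text
t: 13.08
eef_pos: [0.5941, 0.0358, 0.1555]
tcp_rot: [[0.98, 0.197, -0.028], [0.198, -0.98, 0.021], [-0.023, -0.026, -0.999]]
ft_force: [-3.9, -1.2, -1.0]
opening: 0.0451
```

```bash
python3 -c "
from h import *
st();"
```

```text
t 13.08 pos [0.5941 0.0358 0.1555] clamp xy -0.0009 -0.0007 yang -78.62 tilt [-0.0276  0.0208] F [-3.9 -1.2 -1. ] T [ 0.214 -1.168  0.381] open 0.0451 j7 0.478
```

Request:
{"name": "move_arm", "arguments": {"steps": [{"tx":0,"ty":0,"tz":0.0003,"yaw":0.014}]}}

```text
t: 13.17
eef_pos: [0.594, 0.0358, 0.1552]
tcp_rot: [[0.994, 0.11, -0.026], [0.11, -0.994, 0.021], [-0.024, -0.023, -0.999]]
ft_force: [-5.0, 0.0, -1.4]
opening: 0.0455
```

```bash
python3 -c "
from h import *
st();"
```

```text
t 13.17 pos [0.594  0.0358 0.1552] clamp xy -0.001 -0.0007 yang -83.71 tilt [-0.0264  0.0206] F [-5.   0.  -1.4] T [ 0.213 -1.167  0.397] open 0.0455 j7 0.411
```

Request:
{"name": "move_arm", "arguments": {"steps": [{"tx":0,"ty":0,"tz":0.0003,"yaw":0.014}]}}

```text
t: 13.25
eef_pos: [0.594, 0.0358, 0.155]
tcp_rot: [[0.999, 0.021, -0.025], [0.022, -1.0, 0.02], [-0.025, -0.021, -0.999]]
ft_force: [-4.0, -1.3, -1.4]
opening: 0.0454
```

```bash
python3 -c "
from h import *
st();"
```

```text
t 13.25 pos [0.594  0.0358 0.155 ] clamp xy -0.0011 -0.0007 yang -88.78 tilt [-0.0252  0.0202] F [-4.  -1.3 -1.4] T [ 0.035 -1.234  0.415] open 0.0454 j7 0.344
```

Request:
{"name": "move_arm", "arguments": {"steps": [{"tx":0,"ty":0,"tz":0.0003,"yaw":0.014}]}}

```text
t: 13.33
eef_pos: [0.5939, 0.0358, 0.1547]
tcp_rot: [[0.997, -0.067, -0.024], [-0.067, -0.998, 0.02], [-0.025, -0.018, -1.0]]
ft_force: [-5.0, -1.1, -0.9]
opening: 0.0453
```

```bash
python3 -c "
from h import *
st();"
```

```text
t 13.33 pos [0.5939 0.0358 0.1547] clamp xy -0.0011 -0.0008 yang -93.85 tilt [-0.0239  0.0198] F [-5.  -1.1 -0.9] T [-0.023 -1.242  0.425] open 0.0453 j7 0.277
```

```bash
python3 -c "
from h import *
im,d=snap('side','side6');cv2.imwrite('pics/side6b.png',cv2.resize(im[150:230,235:325],None,fx=8,fy=7,interpolation=2));st()
im,d=snap('wrist','w7')"
```

```text
t 13.38 pos [0.5939 0.0358 0.1547] clamp xy -0.0011 -0.0008 yang -94.06 tilt [-0.0239  0.0195] F [-4.7  0.1 -1.1] T [ 0.021 -1.198 -0.158] open 0.0453 j7 0.274
```

View pics/side6b.png

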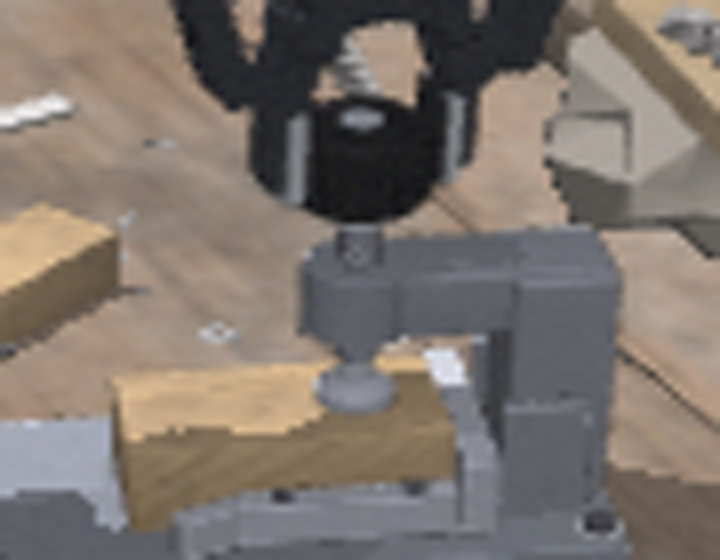

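View pics/w7.png

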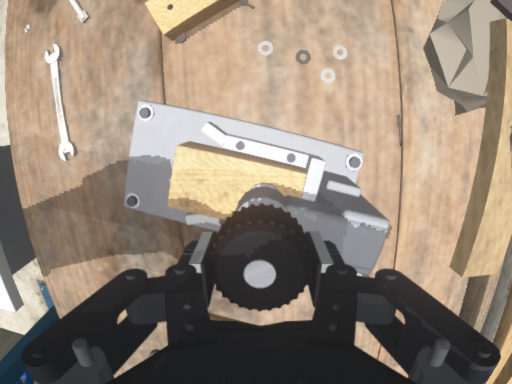

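```bash
python3 -c "
import cv2,numpy as np
I={k:cv2.imread(f'pics/side{k}.png') for k in('1','4','5','6')}
g={k:cv2.cvtColor(v,cv2.COLOR_BGR2GRAY).astype(np.float32) for k,v in I.items()}
for k in I: print(k); print(g[k][198:213,277:282].mean(1).round(0))
V=[cv2.resize(I[k][190:216,265:296],None,fx=12,fy=18,interpolation=cv2.INTER_NEAREST) for k in('4','6')]
cv2.imwrite('pics/cmp.png',np.hstack(V))
d={k:np.load(f'pics/side{k}.npy') for k in I}
for k in I: print(k,d[k][203:212,279].round(4))
"
```

```text
1
[ 94.  96. 116. 117. 129. 139. 143. 133. 117. 118. 125. 124. 124. 126.
 127.]
4
[ 94.  96. 116. 117. 129. 139. 143. 133. 116. 104. 107. 110. 114. 114.
 122.]
5
[ 95.  94.  97. 108. 116. 120. 136. 142. 145. 120. 108. 110. 126. 164.
 147.]
6
[ 96.  94.  90. 101. 122. 118. 129. 140. 145. 138. 118. 110. 115. 115.
 125.]
1 [1.0654 1.0643 1.0645 1.0677 1.1196 1.1221 1.1235 1.1265 1.1311]
4 [1.0669 1.0659 1.066  1.0701 1.0773 1.0768 1.0732 1.0633 1.0638]
5 [1.0726 1.0689 1.0688 1.0683 1.0713 1.0718 1.0716 1.0668 1.0614]
6 [1.0726 1.0723 1.0726 1.0653 1.0683 1.0711 1.0724 1.07   1.0613]
```

View pics/cmp.png

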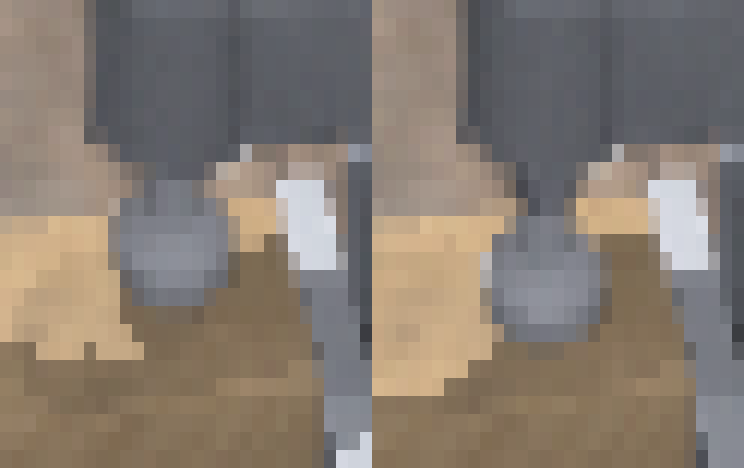

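Request:
{"name": "move_arm", "arguments": {"steps": [{"tx":0,"ty":0,"tz":0.0003,"yaw":0.014},{"tx":0,"ty":0,"tz":0.0003,"yaw":0.014}]}}

```text
t: 13.6
eef_pos: [0.5938, 0.0358, 0.1542]
tcp_rot: [[0.971, -0.239, -0.021], [-0.239, -0.971, 0.019], [-0.025, -0.014, -1.0]]
ft_force: [-6.1, -0.6, -0.5]
opening: 0.0453
```

```bash
python3 -c "
from h import *
st();"
```

```text
t 13.6 pos [0.5938 0.0358 0.1542] clamp xy -0.0012 -0.0008 yang -103.84 tilt [-0.0214  0.0193] F [-6.1 -0.6 -0.5] T [-0.218 -1.161  0.448] open 0.0453 j7 0.145
```

Request:
{"name": "move_arm", "arguments": {"steps": [{"tx":0,"ty":0,"tz":0.0003,"yaw":0.014}]}}

```text
t: 13.68
eef_pos: [0.5937, 0.0359, 0.1542]
tcp_rot: [[0.946, -0.323, -0.021], [-0.323, -0.946, 0.019], [-0.026, -0.012, -1.0]]
ft_force: [-4.5, 0.2, 2.3]
opening: 0.0456
```

```bash
python3 -c "
from h import *
st();"
```

```text
t 13.68 pos [0.5937 0.0359 0.1542] clamp xy -0.0014 -0.0007 yang -108.87 tilt [-0.0207  0.0193] F [-4.5  0.2  2.3] T [-0.192 -0.738  0.456] open 0.0456 j7 0.078
```

Request:
{"name": "move_arm", "arguments": {"steps": [{"tx":0,"ty":0,"tz":0.0003,"yaw":0.014}]}}

```text
t: 13.77
eef_pos: [0.5936, 0.0359, 0.154]
tcp_rot: [[0.914, -0.405, -0.02], [-0.404, -0.914, 0.019], [-0.026, -0.009, -1.0]]
ft_force: [-3.3, -0.0, -3.3]
opening: 0.0456
```

```bash
python3 -c "
from h import *
st();"
```

```text
t 13.77 pos [0.5936 0.0359 0.154 ] clamp xy -0.0014 -0.0007 yang -113.88 tilt [-0.0199  0.0185] F [-3.3 -0.  -3.3] T [-0.455 -0.893  0.44 ] open 0.0456 j7 0.012
```

Request:
{"name": "move_arm", "arguments": {"steps": [{"tx":0,"ty":0,"tz":0.0003,"yaw":0.014}]}}

```text
t: 13.85
eef_pos: [0.5936, 0.0359, 0.1537]
tcp_rot: [[0.875, -0.483, -0.019], [-0.483, -0.876, 0.018], [-0.025, -0.006, -1.0]]
ft_force: [-3.7, 0.2, -1.4]
opening: 0.0455
```

```bash
python3 -c "
from h import *
st();"
```

```text
t 13.85 pos [0.5936 0.0359 0.1537] clamp xy -0.0015 -0.0007 yang -118.88 tilt [-0.0193  0.0177] F [-3.7  0.2 -1.4] T [-0.429 -0.753  0.478] open 0.0455 j7 -0.055
```

Request:
{"name": "move_arm", "arguments": {"steps": [{"tx":0,"ty":0,"tz":0.0003,"yaw":0.014}]}}

```text
t: 13.93
eef_pos: [0.5935, 0.036, 0.1535]
tcp_rot: [[0.83, -0.557, -0.019], [-0.557, -0.83, 0.017], [-0.025, -0.003, -1.0]]
ft_force: [-4.1, -0.1, -1.5]
opening: 0.0455
```

```bash
python3 -c "
from h import *
st();"
```

```text
t 13.93 pos [0.5935 0.036  0.1535] clamp xy -0.0015 -0.0007 yang -123.87 tilt [-0.0187  0.0167] F [-4.1 -0.1 -1.5] T [-0.482 -0.704  0.523] open 0.0455 j7 -0.122
```

Request:
{"name": "move_arm", "arguments": {"steps": [{"tx":0,"ty":0,"tz":0.0003,"yaw":0.014}]}}

```text
t: 14.02
eef_pos: [0.5935, 0.036, 0.1532]
tcp_rot: [[0.779, -0.627, -0.018], [-0.627, -0.779, 0.016], [-0.024, -0.001, -1.0]]
ft_force: [-3.5, 0.8, -0.2]
opening: 0.0454
```

```bash
python3 -c "
from h import *
st();"
```

```text
t 14.02 pos [0.5935 0.036  0.1532] clamp xy -0.0016 -0.0007 yang -128.85 tilt [-0.0183  0.0157] F [-3.5  0.8 -0.2] T [-0.541 -0.73   0.531] open 0.0454 j7 -0.189
```

Request:
{"name": "move_arm", "arguments": {"steps": [{"tx":0,"ty":0,"tz":0.0003,"yaw":0.014}]}}

```text
t: 14.1
eef_pos: [0.5934, 0.036, 0.153]
tcp_rot: [[0.721, -0.693, -0.018], [-0.692, -0.721, 0.015], [-0.023, 0.002, -1.0]]
ft_force: [-3.2, 0.3, -0.1]
opening: 0.0457
```

```bash
python3 -c "
from h import *
st();"
```

```text
t 14.1 pos [0.5934 0.036  0.153 ] clamp xy -0.0016 -0.0007 yang -133.83 tilt [-0.018   0.0147] F [-3.2  0.3 -0.1] T [-0.539 -0.656  0.48 ] open 0.0457 j7 -0.256
```

Request:
{"name": "move_arm", "arguments": {"steps": [{"tx":0,"ty":0,"tz":0.0003,"yaw":0.014}]}}

```text
t: 14.18
eef_pos: [0.5934, 0.036, 0.1527]
tcp_rot: [[0.658, -0.752, -0.018], [-0.752, -0.659, 0.014], [-0.022, 0.004, -1.0]]
ft_force: [-3.8, 0.6, 0.9]
opening: 0.0455
```

```bash
python3 -c "
from h import *
st();"
```

```text
t 14.18 pos [0.5934 0.036  0.1527] clamp xy -0.0017 -0.0007 yang -138.8 tilt [-0.0178  0.0136] F [-3.8  0.6  0.9] T [-0.566 -0.613  0.469] open 0.0455 j7 -0.324
```

Request:
{"name": "move_arm", "arguments": {"steps": [{"tx":0,"ty":0,"tz":0.0003,"yaw":0.014}]}}

```text
t: 14.27
eef_pos: [0.5934, 0.0361, 0.1524]
tcp_rot: [[0.591, -0.806, -0.018], [-0.806, -0.591, 0.012], [-0.02, 0.007, -1.0]]
ft_force: [-2.9, 0.2, 0.2]
opening: 0.0453
```

```bash
python3 -c "
from h import *
st();"
```

```text
t 14.27 pos [0.5934 0.0361 0.1524] clamp xy -0.0017 -0.0007 yang -143.76 tilt [-0.0176  0.0124] F [-2.9  0.2  0.2] T [-0.666 -0.495  0.501] open 0.0453 j7 -0.391
```

Request:
{"name": "move_arm", "arguments": {"steps": [{"tx":0,"ty":0,"tz":0.0003,"yaw":0.014}]}}

```text
t: 14.35
eef_pos: [0.5933, 0.0361, 0.1522]
tcp_rot: [[0.519, -0.855, -0.018], [-0.854, -0.519, 0.011], [-0.019, 0.009, -1.0]]
ft_force: [-3.0, 0.4, -0.8]
opening: 0.0455
```

```bash
python3 -c "
from h import *
st();
import numpy as np
"
```

```text
t 14.35 pos [0.5933 0.0361 0.1522] clamp xy -0.0018 -0.0006 yang -148.71 tilt [-0.0176  0.0113] F [-3.   0.4 -0.8] T [-0.641 -0.526  0.52 ] open 0.0455 j7 -0.459
```

```bash
cat > fit.py <<'E'
import numpy as np
a=[25.11,14.75,4.36,-6.08,-16.54,-26.99,-37.45,-47.91,-58.22,-63.32,-68.42,-73.52,-78.62,-83.71,-88.78,-93.85,-103.84,-108.87,-113.88,-118.88,-123.87,-128.85,-133.83,-138.8,-143.76,-148.71]
T=[.442,.407,.44,.408,.411,.436,.442,.438,.369,.446,.428,.444,.381,.397,.415,.425,.448,.456,.44,.478,.523,.531,.48,.469,.501,.52]
import sys
def go(a,T,sl=.14):
    x=np.radians(40.4-np.array(a));T=np.array(T)
    r=[]
    for c in np.arange(.6,4.5,.05):
        y=T-sl*np.maximum(0,x-c); b=y.mean(); r.append((((y-b)**2).sum(),c,b))
    r.sort(); s=r[0][0]/(len(T)-2)
    print('now',x[-1],'best',r[0],'sd',s**.5,'range',[min(q[1] for q in r if q[0]<r[0][0]+4*s),max(q[1] for q in r if q[0]<r[0][0]+4*s)])
if __name__=='__main__': go(a,T)
E
python3 fit.py
python3 -c "
from h import *
im,d=snap('side','side7');st()
g={k:cv2.cvtColor(cv2.imread(f'pics/side{k}.png'),cv2.COLOR_BGR2GRAY).astype(np.float32) for k in '4567'}
for k in g: print(k); print(g[k][198:213,277:282].mean(1).round(0))
V=[cv2.resize(cv2.imread(f'pics/side{k}.png')[190:216,265:296],None,fx=8,fy=16,interpolation=cv2.INTER_NEAREST) for k in('4','6','7')]
cv2.imwrite('pics/cmp2.png',np.hstack(V))
"
```

```text
now 3.300592148446477 best (np.float64(0.016522644621534206), np.float64(2.4500000000000015), np.float64(0.4204246918468971)) sd 0.026238207368211315 range [np.float64(2.3000000000000016), np.float64(2.600000000000002)]
t 14.4 pos [0.5933 0.0362 0.1521] clamp xy -0.0018 -0.0006 yang -148.89 tilt [-0.0179  0.0109] F [-3.2  0.6  1.9] T [-0.528 -0.384 -0.1  ] open 0.0454 j7 -0.461
4
[ 94.  96. 116. 117. 129. 139. 143. 133. 116. 104. 107. 110. 114. 114.
 122.]
5
[ 95.  94.  97. 108. 116. 120. 136. 142. 145. 120. 108. 110. 126. 164.
 147.]
6
[ 96.  94.  90. 101. 122. 118. 129. 140. 145. 138. 118. 110. 115. 115.
 125.]
7
[ 95.  92.  80.  89.  96. 116. 124. 139. 144. 141. 119. 109. 115. 115.
 124.]
```

View pics/cmp2.png

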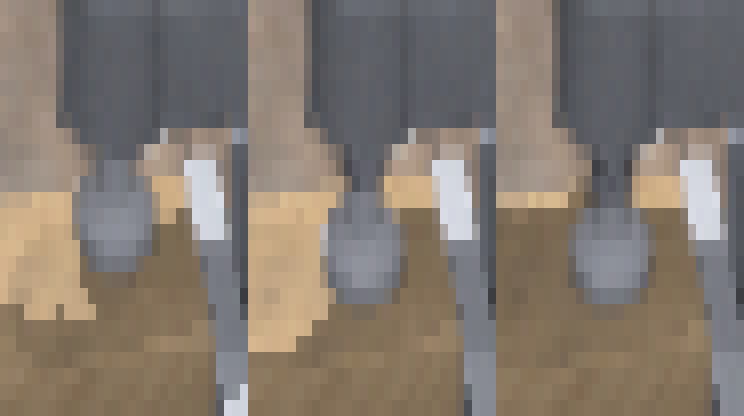

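Request:
{"name": "move_arm", "arguments": {"steps": [{"tx":0,"ty":0,"tz":0.0003,"yaw":0.013},{"tx":0,"ty":0,"tz":0.0003,"yaw":0.013}]}}

```text
t: 14.57
eef_pos: [0.5933, 0.0362, 0.1517]
tcp_rot: [[0.377, -0.926, -0.018], [-0.926, -0.377, 0.009], [-0.015, 0.013, -1.0]]
ft_force: [-1.9, -0.1, 1.3]
opening: 0.0454
```

```bash
python3 -c "
from h import *
st()
from fit import *
go(a+[-157.9],T+[float(robot.state()['wrist_torque'][2])])"
```

```text
t 14.57 pos [0.5933 0.0362 0.1517] clamp xy -0.0019 -0.0006 yang -157.85 tilt [-0.0179  0.0093] F [-1.9 -0.1  1.3] T [-0.592 -0.478  0.611] open 0.0454 j7 -0.584
now 3.4609879067047555 best (np.float64(0.018761078049004645), np.float64(2.4000000000000017), np.float64(0.41938015133054285)) sd 0.027394216943730766 range [np.float64(2.3000000000000016), np.float64(2.5500000000000016)]
```

Request:
{"name": "move_arm", "arguments": {"steps": [{"tx":0,"ty":0,"tz":0,"yaw":0},{"tx":0,"ty":0,"tz":0,"yaw":0}]}}

```text
t: 14.73
eef_pos: [0.5931, 0.0362, 0.1517]
tcp_rot: [[0.38, -0.925, -0.018], [-0.925, -0.38, 0.009], [-0.015, 0.014, -1.0]]
ft_force: [-0.6, -1.5, -0.2]
opening: 0.0454
```

```bash
python3 -c "
from h import *
st()"
```

```text
t 14.73 pos [0.5931 0.0362 0.1517] clamp xy -0.002 -0.0006 yang -157.64 tilt [-0.0184  0.0088] F [-0.6 -1.5 -0.2] T [-0.296 -0.196 -0.221] open 0.0454 j7 -0.581
```

Request:
{"name": "move_arm", "arguments": {"steps": [{"tx":0,"ty":0,"tz":0,"yaw":0},{"tx":0,"ty":0,"tz":0,"yaw":0},{"tx":0,"ty":0,"tz":0,"yaw":0},{"tx":0,"ty":0,"tz":0,"yaw":0},{"tx":0,"ty":0,"tz":0,"yaw":0},{"tx":0,"ty":0,"tz":0,"yaw":0},{"tx":0,"ty":0,"tz":0,"yaw":0}], "grip": 100}}

```text
t: 15.32
eef_pos: [0.5943, 0.0378, 0.1521]
tcp_rot: [[0.388, -0.922, -0.018], [-0.921, -0.388, 0.014], [-0.02, 0.011, -1.0]]
ft_force: [-0.2, 0.3, -0.1]
opening: 0.0856
```

```bash
python3 -c "
from h import *
st()"
```

```text
t 15.32 pos [0.5943 0.0378 0.1521] clamp xy -0.0014 0.0013 yang -157.16 tilt [-0.0181  0.014 ] F [-0.2  0.3 -0.1] T [-0.015  0.005  0.025] open 0.0856 j7 -0.574
```

Request:
{"name": "move_arm", "arguments": {"steps": [{"tx":0,"ty":0,"tz":-0.01,"yaw":0},{"tx":0,"ty":0,"tz":-0.02,"yaw":0},{"tx":0,"ty":0,"tz":-0.025,"yaw":0},{"tx":0,"ty":0,"tz":-0.025,"yaw":0},{"tx":0,"ty":0,"tz":-0.025,"yaw":0},{"tx":0,"ty":0,"tz":-0.02,"yaw":0},{"tx":0,"ty":0,"tz":0,"yaw":0},{"tx":0,"ty":0,"tz":0,"yaw":0}]}}

```text
t: 15.98
eef_pos: [0.5959, 0.0349, 0.286]
tcp_rot: [[0.387, -0.922, -0.02], [-0.922, -0.387, 0.014], [-0.02, 0.013, -1.0]]
ft_force: [-0.4, 0.1, -0.0]
opening: 0.0852
```

```bash
python3 -c "
from h import *
st();im,d=snap('side','side8');cv2.imwrite('pics/side8b.png',cv2.resize(im[150:230,215:325],None,fx=7,fy=7,interpolation=2));st()
g=cv2.cvtColor(im,cv2.COLOR_BGR2GRAY).astype(float);print(g[198:213,277:282].mean(1).round(0))
"
```

```text
t 15.98 pos [0.5959 0.0349 0.286 ] clamp xy 0.001 -0.001 yang -157.24 tilt [-0.0202  0.0135] F [-0.4  0.1 -0. ] T [-0.013 -0.072  0.055] open 0.0852 j7 -0.721
t 16.03 pos [0.5962 0.0346 0.2861] clamp xy 0.0014 -0.0012 yang -157.27 tilt [-0.0195  0.0133] F [0.5 0.2 0.3] T [-0.037 -0.072 -0.062] open 0.0856 j7 -0.721
[ 95.  94.  86.  95.  90. 117. 124. 139. 144. 141. 119. 109. 114. 114.
 124.]
```

View pics/side8b.png

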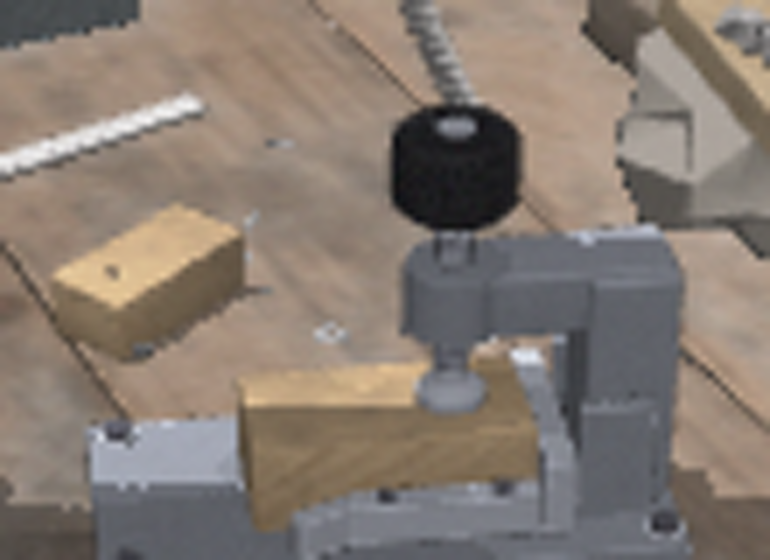

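View pics/side8.png

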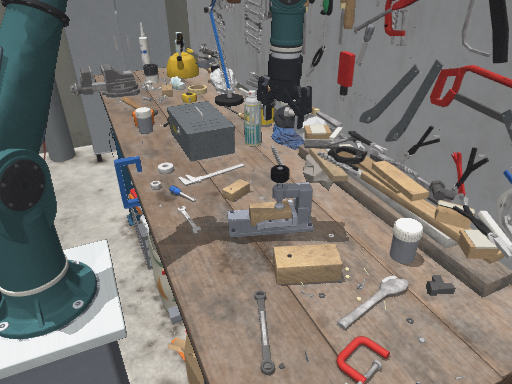

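```bash
python3 -c "
from h import *
k=robot.calibration('side'); f=192/np.tan(np.radians(k['vfov'])/2);R=np.array(k['rotation'])
def v(z): q=(np.array([AX[0],AX[1],z])-k['eye'])@R; return k['cy']+f*q[1]/q[2]
print('px/mm',(v(.155)-v(.165))/10)
A=cv2.cvtColor(cv2.imread('pics/side4.png'),6).astype(np.float32);B=cv2.cvtColor(cv2.imread('pics/side8.png'),6).astype(np.float32)
# dark mask centroid w/ soft weights
def edge(I):
    col=I[155:195,277:284].mean(1); up=cv2.resize(col.reshape(-1,1),(1,4000),interpolation=cv2.INTER_LINEAR).ravel()
    dark=np.where(up<60)[0]; return 155+dark[-1]/100-.5, 155+dark[0]/100-.5
print(edge(A),edge(B))
def soft(I): # knob sides columns avoid cap
    o=[]
    for cs in((273,277),(284,288)):
        c=I[155:195,cs[0]:cs[1]].mean(1); w=np.clip((90-c)/60,0,1); w[:3]=0; o.append((w*np.arange(155,195)).sum()/w.sum())
    return o
print(soft(A),soft(B))
"
```

```text
px/mm 0.34484176751670076
(np.float64(178.57999999999998), np.float64(161.37)) (np.float64(182.34), np.float64(164.84))
[np.float64(170.5756267403545), np.float64(170.35099194863088)] [np.float64(174.04102617333294), np.float64(173.53192826311752)]
```

```bash
python3 -c "
from h import *
st();print(robot.hand_in());st()"
```

```text
t 16.03 pos [0.5962 0.0346 0.2861] clamp xy 0.0014 -0.0012 yang -157.27 tilt [-0.0195  0.0133] F [0.5 0.2 0.3] T [-0.037 -0.072 -0.062] open 0.0856 j7 -0.721
the job is handed in; nothing more can be done
None
the job is handed in; nothing more can be done
```

I pushed the middle-sized block home against the stop, wound the knob down onto it, and handed the job in at 16.0 s. The gripper is open and clear above the knob.

- **Block home:** after the push, the wrist camera put the block's rear 60 mm from the bed end, which is the value for fully home. The last side picture shows the nose still against the stop and the block flat.
- **Screw:** I turned the knob about 3.46 rad clockwise. The torque began to rise, and the foot stopped moving in the side pictures, at about 2.4–2.5 rad. That leaves about 1.0 rad after contact, slightly more than an eighth of a turn. I added the last 9° or so to stay clear of the 25 N limit.
- **Clamping force:** I estimate about 45 N, with a plausible range of 35–60 N. Torque readings scattered by about ±0.03 N m: the last two gave 0.52 and 0.61 N m, or roughly 31 and 60 N.
- **Disagreement:** the pictures show the knob sinking about 10.1 mm (single readings 9–11), while the turn implies 11.0 mm. The picture measurements are only good to about a millimetre, so I can't rule out a little slip. The foot did not move when I released the knob.
- **Tools:** nothing touched the loose tools. In the last side picture they look to be where they were, judged by eye only.

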